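Seat putter blanks on the vise parallels and close up the tote

TASK

Swing both bail arms of the grey tote fully out, take out every aluminium blank and set each one on its own station of the long vise, centred and lying along it, then tap each blank firmly down with the white nylon tapping block until it sits flat on both parallels so that they can no longer slide; once a blank is down between the jaws only the tapping block may touch it, never the gripper. When all are down, swing both bail arms fully in again and then stand the wooden caddy level and centred on them, lengthwise along the tote. Leave the tapping block lying on the bench and do not disturb the weight, the bottle box or the battery.

Things in the scene. Friction and masses are not known exactly. Their poses are not given: they have to be found in the camera images.
- vise: dark steel three-station vise fixed to the bench, 250 mm long (x), 150 mm wide, 60 mm high; origin at the centre of its underside, z up. At each station two spring pads face each other 34 mm apart, sloping outwards above z 50 to 46 mm apart at z 60. A blank set between them stops on the slopes, centre at z 75, and stays; 10 to 16 N down on its top drives it down to z 58; a last firm 20 N makes it bear on the parallels
- station0 (a point): middle of the vise station at x = -76 mm of the vise; the point where a fully seated blank's centre comes to lie (58 mm above the vise's underside); axes as the vise's
- station1 (a point): the same for the middle station, x = 0 of the vise
- station2 (a point): the same for the station at x = +76 mm of the vise
- par_a: parallel: a loose ground bar 280 mm long (x), 10 mm wide, 20 mm high, 0.3 kg, lying on the vise bed along it, 9.5 mm to the +y side of its middle line; origin at the centre of its underside; its top is 38 mm above the vise's underside. It is already in place; its ends show beyond the vise
- par_b: the same parallel on the -y side of the vise's middle line
- tote: grey plastic tote fixed to the bench, 230 mm long (x) by 120 mm wide (y), 70 mm high, walls and floor 5 mm, inside 220 x 110 mm; origin at the centre of its underside, z up
- tote_mouth (a point): centre of the tote's mouth, level with its rim, 70 mm above its underside; axes as the tote's
- bail_a (a joint): angle of the bail arm on the tote's +y side: a U of 9 mm steel rod, arms 38 mm long at x +-80 mm, bar 160 mm along x, hinged along x at y +60, z 76 mm of the tote. 0 = fully in, level over the mouth (bar at y +22, z 76 mm); swings up, over and out to 3.4 rad, hanging outside the wall (out from 2.6). Turns easily (1 N at the bar), stays where left; starts nearly in
- bail_a_bar (a point): middle of the bar of bail arm a, on the rod's centre line; moves with the bail
- bail_b (a joint): the same for the bail arm on the tote's -y side (hinge at y = -60 mm; bar at y = -22 mm when in)
- bail_b_bar (a point): middle of the bar of bail arm b
- blank0_mid (a point): centre of an aluminium putter blank, a square bar 64 mm long (its x) and 40 x 40 mm in section, about 0.28 kg; starts in the tote, lying along it, in a row with the others (any of its four long faces may be down). None if absent
- blank1_mid (a point): centre of an aluminium putter blank, a square bar 64 mm long (its x) and 40 x 40 mm in section, about 0.28 kg; starts in the tote, lying along it, in a row with the others (any of its four long faces may be down). None if absent
- blank2_mid (a point): centre of an aluminium putter blank, a square bar 64 mm long (its x) and 40 x 40 mm in section, about 0.28 kg; starts in the tote, lying along it, in a row with the others (any of its four long faces may be down). None if absent
- tapper_mid (a point): centre of the white nylon tapping block, 80 mm long (its x) and 45 x 45 mm in section, about 0.19 kg, lying on the bench; any of its long faces may be down
- caddy_grip (a point): centre of the wooden caddy's handle, 99 mm above its underside; handle 130 mm long (caddy's x), 16 mm wide, 22 mm high, 33 mm opening below it; tray 190 mm long (x), 96 mm wide, 45 mm high; 0.45 kg. When it stands on the tote's folded-in bails the handle centre is 179.5 mm above the tote's underside
- weight: bystander: steel knob weight, 72 mm across, 105 mm high; origin at the centre of its underside
- bottle_box: bystander: dark wooden box with white bottles, 110 x 190 mm, 92 mm high; origin at the centre of its underside
- battery: bystander: black tool battery, 120 x 75 mm, 65 mm high; origin at the centre of its underside
Mind the look-alikes: they are no part of the job. What is shaped like the part that bears caddy_grip but blue is not meant. Leave any black look-alike of the part that bears tapper_mid alone.

How it is judged (in metres and radians):
On the way, in this order (a step that is already met when the one before it is completed fails the run):
1. both bail arms swung out (beyond 2.6 rad) (value of joint each of bail_a, bail_b above 2.6 rad), for 0.2 s.
2. every blank seated flat on both parallels, each at its own station ((horizontal distance between blank0_mid and station0 below 0.012 m or horizontal distance between blank0_mid and station1 below 0.012 m or horizontal distance between blank0_mid and station2 below 0.012 m) and z of blank0_mid in the frame of vise between 0.056 and 0.06 m and angle between the x axis of each of blank0_mid, blank1_mid, blank2_mid and the x axis of vise, either way round below 0.1 rad and contact force between each of blank0, blank1, blank2 and par_a above 0.15 N and contact force between each of blank0, blank1, blank2 and par_b above 0.15 N and (horizontal distance between blank1_mid and station0 below 0.012 m or horizontal distance between blank1_mid and station1 below 0.012 m or horizontal distance between blank1_mid and station2 below 0.012 m) and z of blank1_mid in the frame of vise between 0.056 and 0.06 m and (horizontal distance between blank2_mid and station0 below 0.012 m or horizontal distance between blank2_mid and station1 below 0.012 m or horizontal distance between blank2_mid and station2 below 0.012 m) and z of blank2_mid in the frame of vise between 0.056 and 0.06 m), for 0.3 s.
3. both bail arms swung in again (value of joint each of bail_a, bail_b below 0.15 rad), for 0.2 s.
4. the caddy stands on the bail arms (all of step 3 and horizontal distance between caddy_grip and tote_mouth below 0.025 m and z of caddy_grip in the frame of tote between 0.172 and 0.187 m and angle between caddy_grip's own z axis and vertical below 0.08 rad and angle between the x axis of caddy_grip and the x axis of tote, either way round below 0.2 rad), for 0.2 s.
At the end, for the whole second after the job is handed in: Each blank within 12 mm of its station and 0.1 rad of the vise, at most 2 mm above seated height, bearing on both parallels; bails below 0.15 rad; caddy at rest on them within 25 mm and 0.2 rad, tilt under 0.08 rad; tapping block on the bench (centre below 30 mm) (all of step 2 and all of step 4 and height (world z) of tapper_mid below 0.03 m and linear speed of each of tapper, caddy below 0.03 m/s); the robot touches nothing.
It fails at once if a blank that is down between the jaws is touched by the fingers (only the tapping block may drive it down) ((contact force between the fingers and blank0 above 2 N and z of blank0_mid in the frame of vise below 0.066 m and x of blank0_mid in the frame of vise between -0.12 and 0.12 m and y of blank0_mid in the frame of vise between -0.02 and 0.02 m) or (contact force between the fingers and blank1 above 2 N and z of blank1_mid in the frame of vise below 0.066 m and x of blank1_mid in the frame of vise between -0.12 and 0.12 m and y of blank1_mid in the frame of vise between -0.02 and 0.02 m) or (contact force between the fingers and blank2 above 2 N and z of blank2_mid in the frame of vise below 0.066 m and x of blank2_mid in the frame of vise between -0.12 and 0.12 m and y of blank2_mid in the frame of vise between -0.02 and 0.02 m)).
It fails at once if the steel weight, the bottle box or the battery is shifted by more than 20 mm (distance of any of weight, bottle_box, battery from where it was at the start of the episode above 0.02 m).
Of blank0, blank1, blank2 only 2 to 3 are there at a start; the rules pass over those that are not, and their reading is None.
At some moment in a run one of caddy, tapper may be knocked a few centimetres aside while the robot is not near it.
Once in a run the grip may slacken for a moment while it holds something.
It also fails if it takes over 210 s, if anything falls off the work surface, if the arm or the gripper's body presses on something with over 40 N, if the wrist force passes 120 N, or if a joint passes its speed limit or range.

ROBOT

A 7-joint arm with a two-finger parallel gripper is mounted at the origin on the work surface. World frame = base frame: x ahead of the robot, y to its left, z up, the work surface at z = 0. Lengths are in m, angles in degrees, forces in N, time in s.
With the tool pointing down it reaches from about 0.35 to 0.9 m from the base axis. Payload 7.2 kg.
Tool frame: the origin (TCP) lies between the finger pads; the fingertips stand ahead of it and the grasp point (between the pads) lies 3 mm ahead of it (bot.nose_length is the z of the fingertips in the tool frame, in m); z points along the fingers, y is the line along which they close (so a half turn about z gives the same grasp; the last joint's range is limited). The gripper opens to 88 mm and grips with 3 to 60 N. Pads are 20 mm wide; open, the fingers measure 115 mm over their backs; the gripper's body (75 mm by 178 mm) begins 61 mm behind the grasp point.
Start: joints at [-71.631, 23.554, -0.728, 91.456, 0.321, 64.991, -4.71], TCP at [0.237, 0.578, 0.245] pointing down, gripper open.
Joint ranges: [-169.25, 169.25], [-16.82, 113.86], [-84.01, 82.57], [7.8, 145.47], [-59.2, 239.2], [7.22, 106.19], [-163.78, 163.78]. Speed limits (degrees/s): [136.94, 136.94, 172.46, 172.46, 180, 180, 180].

INTERFACE

Orientations are given as [roll, pitch, yaw] about the fixed x, y, z axes, in that order (R = Rz(yaw) Ry(pitch) Rx(roll)).
In Python, from station import bot, eyes, order gives the robot as it stands. The module is installed in compiled form; this text tells all that it offers.
- The arm moves only by the tool carry_out, never from a script. Its argument "targets" is one flat list of numbers, 7 for each row, row after row: the shift along the tool's x, y, z as a fraction of full scale, then the turn, a rotation vector about the tool's x, y, z as a fraction of full scale, then the opening, from 0 (shut) to 1 (fully open). A call has 1 to 8 rows; each row shifts and turns the commanded pose from where the row before left it, along the tool's axes as they then stand; what a row does not reach is not made up. Full scale, the value 1, is 0.04 m for a shift and 0.1 rad for a turn. A row lasts 1/12 s, in which the tool goes at most 41.7 mm and 7.16 degrees, less where a joint would pass 70% of its speed; a pose out of reach is approached as far as the arm can. A call with a number of a shift or a turn outside -1 to 1 is refused whole. A call with a gripper value outside its range is refused whole. The fingers move at their own pace and stop on an object; "grip_force" is the grip in N (left out, the last holds). Time passes only in rows, so rows that do not move let the fingers close. It gives the time, the measured TCP pose, the force, the opening and the grip force at its end, in the units of the state.
- bot.sense(): the state, without advancing time (a new reading comes with each control period).
- eyes.read_camera(name): name is "scene" or "top"; returns the picture (384x512x3 uint8, red, green, blue); there is no depth.
- eyes.calibration(name): a dict with "fovy" (degrees; the focal length in pixels is half the picture's height over the tangent of half this angle, whatever the lens; pixels are square), "cx", "cy" (the principal point, pixels), "xyz" and "attitude" of the camera in the world. Camera axes: x right, y down, z forward; pixel columns grow to the right and rows downward; lengths in m; the calibration is good to about 2 mm. A picture is of the moment at which its call begins. calibration takes no time and is no camera call.
- order.close_job(): hands the job in; it is judged then, once.
The state is a dict: "t": time; "joint_pos": joint angles; "joint_vel": joint speeds; "tau": joint torques, N m; "tool_pos": TCP position; "tcp_rot": TCP orientation; "force": force on the tool from outside, world axes, zero at the start; "ft_torque": the same for the moment, N m; "gripper_width": finger opening in m; "grip_force": force on a finger pad.
Only numpy, scipy, OpenCV 4.12 (cv2) and the standard library are available. Lean on these libraries where they do the work, as an engineer would, in place of code of your own. Each camera call takes 0.05 s, during which the arm holds its last target. There are 200 camera calls.

## Working session

There is one attempt and no reset: what is moved stays moved. The work goes in short steps, Python scripts to look and compute and a tool call to move; the robot and the scene stay as the last step left them, time stands still between calls to the robot, and variables do not carry over. Pictures are saved under pics/ and viewed, at most 14 in all, crops included, and the job is handed in when it is done.

Besides the shell and the picture viewer there is one more tool, called after ">>>" in YAML: its name, and indented under it one key for each argument. carry_out: Moves the arm, as the interface text tells. Shift numbers are shares of 0.04 m and turn numbers shares of 0.1 rad, none past 1 either way. Its arguments: {"type":"object","properties":{"targets":{"type":"array"},"grip_force":{"type":"number"}},"required":["targets"]}

```bash
mkdir -p pics; python3 - <<'E'
from station import bot,eyes,order
import cv2
for n in("scene","top"):
    im=eyes.read_camera(n); cv2.imwrite(f"pics/{n}0.png",cv2.resize(im[:,:,::-1],(800,600),interpolation=cv2.INTER_CUBIC)); cv2.imwrite(f"{n}_raw0.png",im[:,:,::-1])
    print(eyes.calibration(n))
print(bot.sense(), bot.nose_length)
E
```

```text
{'fovy': 55.693467156366594, 'cx': 262.9938742562256, 'cy': 191.22456524954717, 'xyz': array([1.34595911, 0.6683503 , 0.78062263]), 'attitude': array([-124.02108621,   -0.94652668,  135.96430566])}
{'fovy': 57.98135826811989, 'cx': 255.8846848679073, 'cy': 185.47555417496386, 'xyz': array([ 0.5380132 , -0.08038395,  1.08240046]), 'attitude': array([-176.81803172,    1.47703243,  -90.55726773])}
{'t': 0.1, 'joint_pos': array([-71.6318895 ,  23.59455891,  -0.72975873,  91.49652661,
         0.32303253,  64.98974021,  -4.70853746]), 'joint_vel': array([-0.08479962, -0.02942033, -0.03419084, -0.14671127, -0.01889463,
       -0.02477667,  0.01809938]), 'tau': array([ 2.53414139e-03, -5.89099574e+01,  6.43614270e-01, -2.91713226e+01,
       -5.38525858e-02,  1.43444180e-02,  4.33885486e-05]), 'tool_pos': array([0.23679306, 0.57797688, 0.24392202]), 'tcp_rot': array([-1.79921532e+02,  6.93068983e-03,  1.57729089e+02]), 'force': array([-0.20788126, -0.48701567,  0.09554549]), 'ft_torque': array([-0.01338986,  0.01918509, -0.01262683]), 'grip_force': 0.0, 'gripper_width': 0.08792754092964845} 0.022
```

View pics/scene0.png

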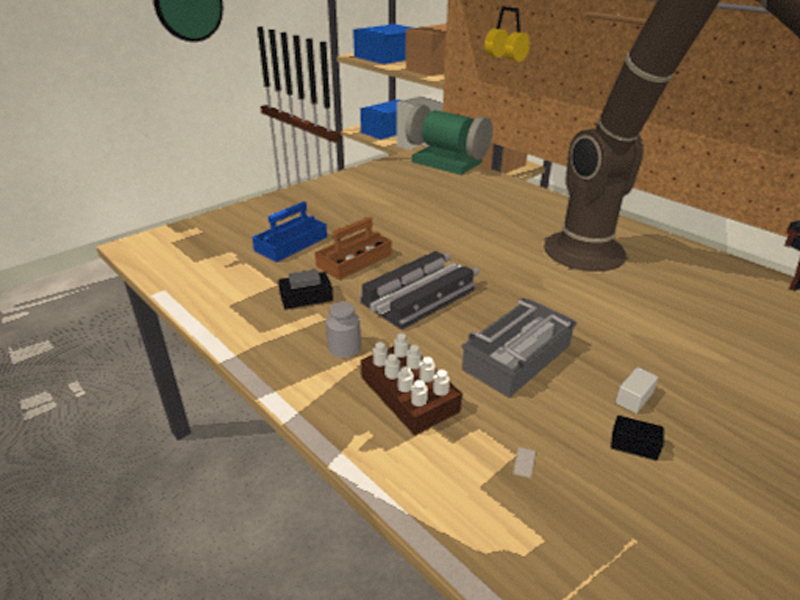

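View pics/top0.png

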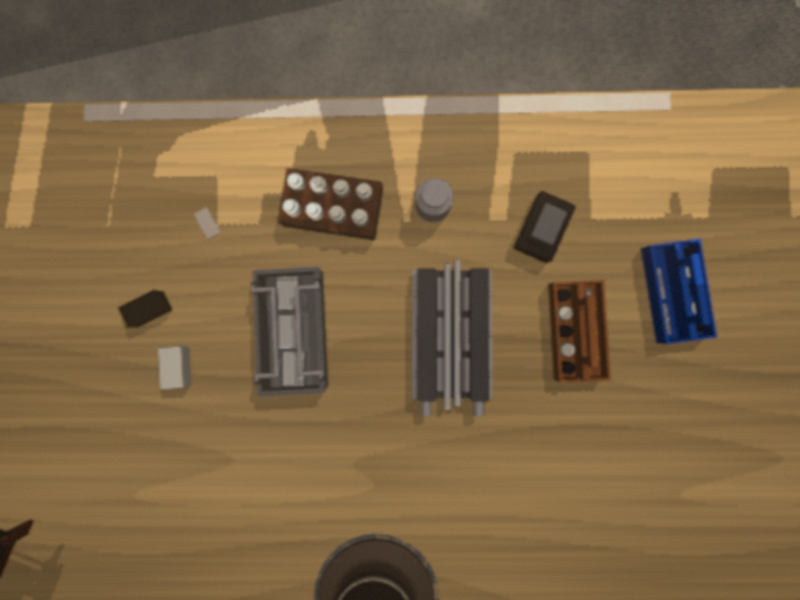

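Pictures (800x600): in the top view the grey tote is at (289,331) with 3 blanks at (288,292), (286,330) and (290,368), and the vise at (452,337).
- **Caddy look-alikes:** wooden caddy (578,331), blue caddy (679,292). I choose the wooden one.
- **Tapper look-alikes:** white block (173,368), black block (145,309), and a small flat pale chip (206,222). I choose the white block.

Next are the close crops.

```bash
cat > h.py <<'E'
import numpy as np
from scipy.spatial.transform import Rotation as R
from scipy.optimize import least_squares
from station import eyes
def cam(n):
    c=eyes.calibration(n); return c,384/2/np.tan(np.radians(c["fovy"]/2)),R.from_euler("xyz",c["attitude"],degrees=True).as_matrix()
def ray(n,uv,z):
    c,f,M=cam(n); d=M@np.array([(uv[0]-c["cx"])/f,(uv[1]-c["cy"])/f,1]); return c["xyz"]+d*(z-c["xyz"][2])/d[2]
def proj(n,P):
    c,f,M=cam(n); q=(np.atleast_2d(P)-c["xyz"])@M; return np.c_[c["cx"]+f*q[:,0]/q[:,2],c["cy"]+f*q[:,1]/q[:,2]]
def fit(n,local,uv,guess):
    """pose x,y,yaw(deg) from local points (z=world height) and pixels"""
    local=np.array(local,float); uv=np.array(uv,float)
    def res(p):
        c,s=np.cos(p[2]),np.sin(p[2]); W=np.c_[p[0]+c*local[:,0]-s*local[:,1],p[1]+s*local[:,0]+c*local[:,1],local[:,2]]
        return (proj(n,W)-uv).ravel()
    r=least_squares(res,guess); return r.x*[1,1,57.2958],r.fun.reshape(-1,2).round(1).tolist()
E
python3 - <<'E'
import cv2,numpy as np
im=cv2.imread("top_raw0.png")
def crop(x0,x1,y0,y1,k): return cv2.resize(im[y0:y1,x0:x1],None,fx=k,fy=k,interpolation=cv2.INTER_CUBIC)
cv2.imwrite("pics/c1.png",crop(155,325,160,275,4.7) if 0 else crop(157,317,160,272,5))
cv2.imwrite("pics/c2.png",np.hstack([crop(70,130,170,260,6),crop(340,400,170,260,6)]))
E
```

```text
(no output)
```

View pics/c1.png

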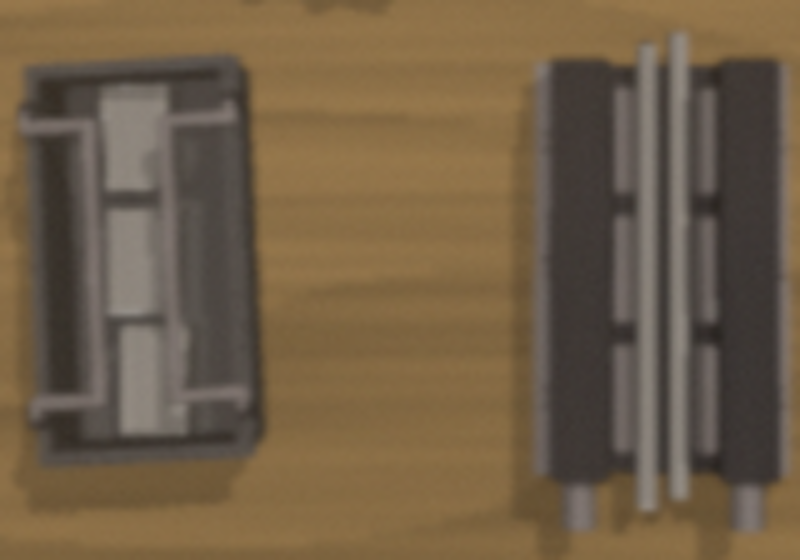

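View pics/c2.png

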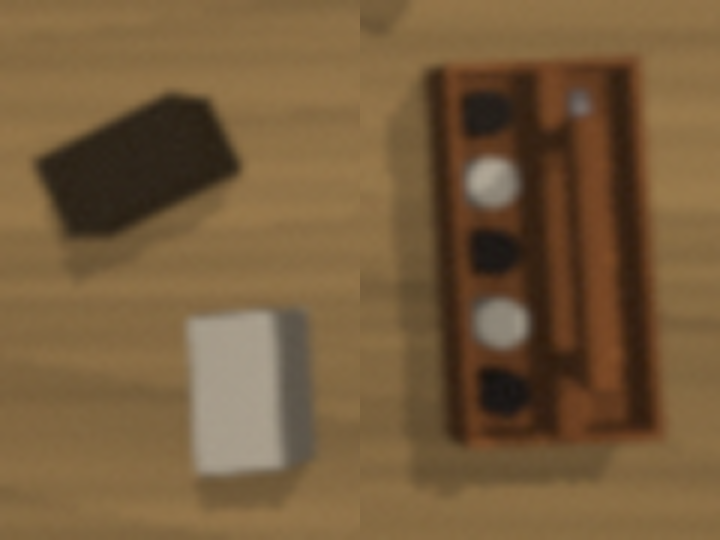

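```bash
cat > m1.py <<'E'
from h import *
A=lambda u,v:(157+(u+.5)/5-.5,160+(v+.5)/5-.5)
B=lambda u,v:(70+(u+.5)/6-.5,170+(v+.5)/6-.5)
C=lambda u,v:(340+(u-360+.5)/6-.5,170+(v+.5)/6-.5)
t,r=fit("top",[(.115,.06,.07),(.115,-.06,.07),(-.115,.06,.07),(-.115,-.06,.07),(.08,.06,.076),(-.08,.06,.076),(.08,-.06,.076),(-.08,-.06,.076)],[A(26,68),A(241,57),A(45,463),A(255,447),A(24,127),A(37,412),A(233,118),A(243,400)],[.5,.14,0]); print("tote",t,r)
v,r=fit("top",[(.125,.067,.06),(.125,-.067,.06),(-.125,.067,.06),(-.125,-.067,.06)],[A(553,62),A(780,62),A(550,482),A(783,482)],[.5,-.18,0]); print("vise",v,r)
for z,p in((.038,A(648,277)),(.038,A(679,266)),(.06,A(666.5,272))): print("par",ray("top",p,z))
for p in((134,138),(132,262),(146,377)): print("blank",ray("top",A(*p),.045))
for p in((94,266),(171,260)): print("bar",ray("top",A(*p),.078))
b,r=fit("top",[(.04,.0225,.045),(.04,-.0225,.045),(-.04,.0225,.045),(-.04,-.0225,.045)],[B(187,318),B(272,312),B(194,474),B(282,468)],[.45,.37,0]); print("tapper",b,r)
c,r=fit("top",[(.095,.048,.045),(.095,-.048,.045),(-.095,.048,.045),(-.095,-.048,.045)],[C(445,66),C(637,58),C(462,442),C(658,434)],[.5,-.43,0]); print("caddy",c,r)
E
python3 m1.py
```

```text
tote [0.5199398  0.15544918 2.5631778 ] [[0.8, 0.6], [-1.8, 0.5], [0.0, 0.1], [-1.0, 1.2], [1.0, 0.5], [0.6, -1.6], [-0.0, 0.0], [0.5, -1.3]]
vise [ 0.51103873 -0.15352116 -0.79292007] [[-0.1, -0.8], [-0.0, -0.7], [0.3, 0.5], [-0.2, 0.9]]
par [ 0.50666981 -0.14409021  0.038     ]
par [ 0.51307838 -0.16273987  0.038     ]
par [ 0.5101585  -0.15363004  0.06      ]
blank [0.59319457 0.16444867 0.045     ]
blank [0.51863291 0.16551121 0.045     ]
blank [0.44993653 0.15694914 0.045     ]
bar [0.51713283 0.17991775 0.078     ]
bar [0.52019926 0.13489506 0.078     ]
tapper [0.45153076 0.39068589 3.8746954 ] [[-0.3, -0.3], [0.3, -0.4], [-0.1, 0.4], [0.1, 0.3]]
caddy [ 0.51621394 -0.39540265  1.36756099] [[-0.3, -0.9], [0.1, -0.7], [0.0, 0.6], [0.2, 1.0]]
```

>>> carry_out:
  targets: [0,0,0,0,0,-0.87,0.4,0,0,0,0,0,-0.87,0.4,0,0,0,0,0,-0.87,0.4,0,0,0,0,0,-0.87,0.4,0,0,0,0,0,-0.86,0.4,0,0,0,0,0,0,0.4]
  grip_force: 6

```text
t: 0.6
tool_pos: [0.2369, 0.5781, 0.2442]
tcp_rot: [-180.0, -0.0, -177.2]
force: [1.6, 0.8, -0.8]
gripper_width: 0.0513
grip_force: 0.0
```

```bash
cat >> h.py <<'E'
from station import bot
def rel(*targets):
    """total tool-axis shift (units of .04 m) to each world point in turn, and turn to yaw if given"""
    s=bot.sense(); M=R.from_euler("xyz",s["tcp_rot"],degrees=True).as_matrix(); p=s["tool_pos"]
    print("t",round(s["t"],2),"pos",p.round(4),"rot",s["tcp_rot"].round(2),"F",s["force"].round(1),"w",round(s["gripper_width"],4),"g",round(s["grip_force"],1))
    for q in targets:
        q=np.array(q); print(q.round(4),"->",(M.T@(q-p)/.04).round(2)); p=q
TO=(0.5199,0.1560,np.radians(2.56))
def tote(x,y,z): return np.array([TO[0]+np.cos(TO[2])*x-np.sin(TO[2])*y,TO[1]+np.sin(TO[2])*x+np.cos(TO[2])*y,z])
E
python3 -c "
from h import *
rel((.518,.18,.18),(.518,.18,.079))"
```

```text
t 0.6 pos [0.2369 0.5781 0.2442] rot [-1.7995e+02 -2.0000e-02 -1.7719e+02] F [ 1.6  0.8 -0.8] w 0.0513 g 0.0
[0.518 0.18  0.18 ] -> [ -6.53 -10.28   1.61]
[0.518 0.18  0.079] -> [-0.    0.    2.52]
```

>>> carry_out:
  targets: [-0.54,-0.86,0.13,0,0,0,0.4,-0.54,-0.86,0.13,0,0,0,0.4,-0.54,-0.86,0.13,0,0,0,0.4,-0.54,-0.86,0.13,0,0,0,0.4,-0.54,-0.86,0.13,0,0,0,0.4,-0.54,-0.86,0.13,0,0,0,0.4]

```text
t: 1.1
tool_pos: [0.3764, 0.3762, 0.2132]
tcp_rot: [180.0, -0.0, -177.6]
force: [-0.1, 0.2, -0.5]
gripper_width: 0.035
grip_force: 0.0
```

>>> carry_out:
  targets: [-0.54,-0.86,0.13,0,0,0,0.4,-0.54,-0.86,0.13,0,0,0,0.4,-0.54,-0.86,0.13,0,0,0,0.4,-0.54,-0.86,0.13,0,0,0,0.4,-0.54,-0.86,0.13,0,0,0,0.4,-0.54,-0.85,0.13,0,0,0,0.4,0,0,0,0,0,0,0.4,0,0,0,0,0,0,0.4]

```text
t: 1.77
tool_pos: [0.5154, 0.1753, 0.1817]
tcp_rot: [-179.9, -0.0, -177.9]
force: [0.5, 0.1, -0.7]
gripper_width: 0.0352
grip_force: 0.0
```

```bash
python3 -c "
from h import *
import cv2
rel((.518,.18,.079))
im=eyes.read_camera('scene')[:,:,::-1]; k=cv2.resize(im[130:270,220:400],None,fx=4.2,fy=4.2,interpolation=cv2.INTER_CUBIC); cv2.imwrite('pics/d1.png',k)"
```

```text
t 1.77 pos [0.5154 0.1753 0.1817] rot [-1.7994e+02 -4.0000e-02 -1.7787e+02] F [ 0.5  0.1 -0.7] w 0.0352 g 0.0
[0.518 0.18  0.079] -> [-0.07  0.12  2.57]
```

View pics/d1.png

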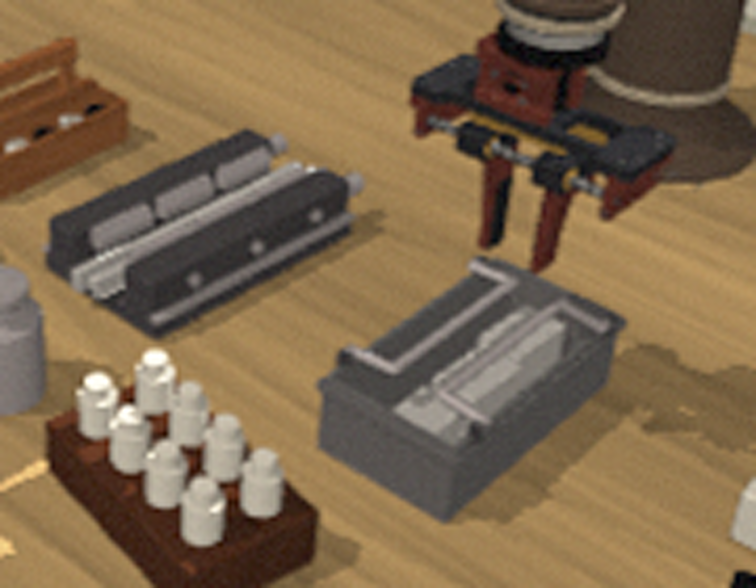

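The picture shows the gripper above the tote with the fingers astride bail a, and both bails lying almost level. I'll go down and grip the bar of bail a.

>>> carry_out:
  targets: [-0.07,0.12,0.8,0,0,0,0.4,0,0,0.8,0,0,0,0.4,0,0,0.5,0,0,0,0.4,0,0,0.4,0,0,0,0.4,0,0,0,0,0,0,0.4,0,0,0,0,0,0,0,0,0,0,0,0,0,0,0,0,0,0,0,0,0]
  grip_force: 6

```text
t: 2.48
tool_pos: [0.5177, 0.184, 0.0836]
tcp_rot: [179.9, 0.1, -177.4]
force: [0.2, 0.2, 0.1]
gripper_width: 0.0188
grip_force: 0.0
```

>>> carry_out:
  targets: [0,0,0,0,0,0,0,0,0,0,0,0,0,0,0,0,0,0,0,0,0]

```text
t: 2.73
tool_pos: [0.5179, 0.1802, 0.0832]
tcp_rot: [-179.9, 0.1, -177.5]
force: [0.6, -8.0, 0.8]
gripper_width: 0.0089
grip_force: 6.0
```

>>> carry_out:
  targets: [0,0.07,-0.275,0,0,0,0,0,0.15,-0.24,0,0,0,0,0,0.21,-0.19,0,0,0,0,0,0.26,-0.115,0,0,0,0,0,0.28,-0.035,0,0,0,0,0,0,0,0,0,0,0,0,0,0,0,0,0,0]

```text
t: 3.32
tool_pos: [0.5164, 0.2244, 0.1181]
tcp_rot: [179.8, 0.2, -177.3]
force: [-0.7, 3.4, 9.0]
gripper_width: 0.0087
grip_force: 6.0
```

>>> carry_out:
  targets: [0,0.28,0.05,0,0,0,0,0,0.25,0.13,0,0,0,0,0,0.2,0.2,0,0,0,0,0,0.13,0.25,0,0,0,0,0,0.05,0.18,0,0,0,0,0,0,0,0,0,0,0,0,0,0,0,0,0,0]

```text
t: 3.9
tool_pos: [0.5143, 0.2558, 0.0822]
tcp_rot: [-179.8, -0.0, -177.5]
force: [5.3, -7.1, -0.0]
gripper_width: 0.0088
grip_force: 6.0
```

>>> carry_out:
  targets: [0,0,0,0,0,0,0.4,0,0,0,0,0,0,0.4,0,0,-0.6,0,0,0,0.4,0,0,-0.7,0,0,0,0.4,0,0,-0.7,0,0,0,0.4,0,-1,0,0,0,0,0.4,0,-1,0,0,0,0,0.4,0,-1,0,0,0,0,0.4]

```text
t: 4.57
tool_pos: [0.5185, 0.1387, 0.1641]
tcp_rot: [179.9, 0.0, -177.2]
force: [1.2, -0.1, -0.3]
gripper_width: 0.035
grip_force: 0.0
```

```bash
python3 -c "
from h import *
import cv2
rel((.5195,.1362,.0825))
im=eyes.read_camera('scene')[:,:,::-1]; k=cv2.resize(im[130:270,220:400],None,fx=4.2,fy=4.2,interpolation=cv2.INTER_CUBIC); cv2.imwrite('pics/d2.png',k)"
```

```text
t 4.57 pos [0.5185 0.1387 0.1641] rot [ 1.7994e+02  1.0000e-02 -1.7720e+02] F [ 1.2 -0.1 -0.3] w 0.035 g 0.0
[0.5195 0.1362 0.0825] -> [-0.02 -0.07  2.04]
```

View pics/d2.png

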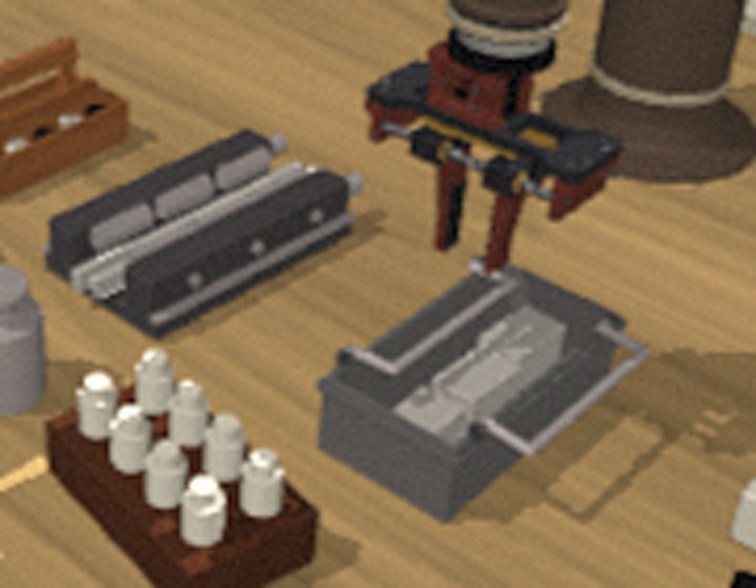

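Bail a now hangs out level, with its bar at (590,400). Next is bail b, the same way mirrored.

>>> carry_out:
  targets: [0,0,0.8,0,0,0,0.4,0,0,0.8,0,0,0,0.4,0,0,0.44,0,0,0,0.4,0,0,0,0,0,0,0,0,0,0,0,0,0,0,0,0,0,0,0,0,0,0,0,0,0,0,0,0,0,0,0,0,0,0,0]

```text
t: 5.28
tool_pos: [0.5199, 0.1359, 0.0836]
tcp_rot: [-179.9, 0.1, -177.5]
force: [1.0, -5.3, -2.2]
gripper_width: 0.0088
grip_force: 6.0
```

>>> carry_out:
  targets: [0,0,0,0,0,0,0,0,0,0,0,0,0,0]

```text
t: 5.45
tool_pos: [0.5199, 0.136, 0.0836]
tcp_rot: [-179.9, 0.1, -177.5]
force: [1.4, -7.6, -0.6]
gripper_width: 0.0085
grip_force: 6.0
```

>>> carry_out:
  targets: [0,-0.07,-0.275,0,0,0,0,0,-0.15,-0.24,0,0,0,0,0,-0.21,-0.19,0,0,0,0,0,-0.26,-0.115,0,0,0,0,0,-0.28,-0.035,0,0,0,0,0,0,0,0,0,0,0,0,0,0,0,0,0,0]

```text
t: 6.03
tool_pos: [0.522, 0.099, 0.1189]
tcp_rot: [179.9, 0.2, -177.5]
force: [-1.5, -0.6, 8.4]
gripper_width: 0.0082
grip_force: 6.0
```

>>> carry_out:
  targets: [0,-0.28,0.05,0,0,0,0,0,-0.25,0.13,0,0,0,0,0,-0.2,0.2,0,0,0,0,0,-0.13,0.25,0,0,0,0,0,-0.05,0.18,0,0,0,0,0,0,0,0,0,0,0,0,0,0,0,0,0,0]

```text
t: 6.62
tool_pos: [0.5235, 0.061, 0.0833]
tcp_rot: [-179.9, 0.1, -177.5]
force: [3.6, -7.0, -0.6]
gripper_width: 0.0085
grip_force: 6.0
```

>>> carry_out:
  targets: [0,0,0,0,0,0,0.4,0,0,0,0,0,0,0.4,0,0,-0.6,0,0,0,0.4,0,0,-0.7,0,0,0,0.4,0,0,-0.7,0,0,0,0.4,0,1,0,0,0,0,0.7,0,1,0,0,0,0,0.7,0,1,0,0,0,0,0.7]

```text
t: 7.28
tool_pos: [0.5168, 0.1846, 0.1646]
tcp_rot: [179.9, 0.0, -177.5]
force: [0.8, 0.1, 0.5]
gripper_width: 0.0517
grip_force: 0.0
```

```bash
python3 -c "
from h import *
import cv2
rel((.5932,.1645,.16),(.5932,.1645,.04))
im=eyes.read_camera('scene')[:,:,::-1]; k=cv2.resize(im[130:270,220:400],None,fx=4.2,fy=4.2,interpolation=cv2.INTER_CUBIC); cv2.imwrite('pics/d3.png',k)"
```

```text
t 7.28 pos [0.5168 0.1846 0.1646] rot [ 1.7994e+02  3.0000e-02 -1.7749e+02] F [0.8 0.1 0.5] w 0.0517 g 0.0
[0.5932 0.1645 0.16  ] -> [-1.89 -0.59  0.12]
[0.5932 0.1645 0.04  ] -> [ 0. -0.  3.]
```

View pics/d3.png

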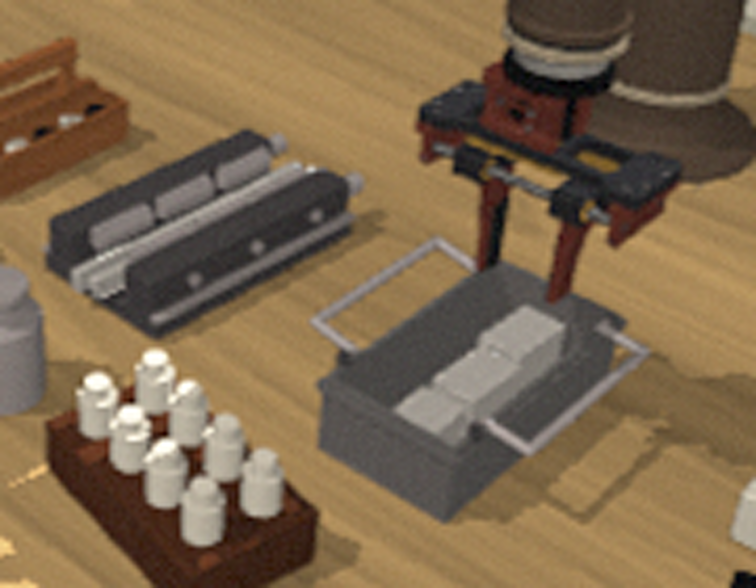

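Both bails are out and the three blanks are clear. I'll take the far blank first, for station 2.

>>> carry_out:
  targets: [-0.94,-0.28,0,0,0,0,0.75,-0.94,-0.28,0,0,0,0,0.75,0,0,0.8,0,0,0,0.75,0,0,0.8,0,0,0,0.75,0,0,0.8,0,0,0,0.75,0,0,0.76,0,0,0,0.75,0,0,0,0,0,0,0.75,0,0,0,0,0,0,0.2]
  grip_force: 25

```text
t: 8.0
tool_pos: [0.5916, 0.1639, 0.0362]
tcp_rot: [-179.9, -0.3, -177.4]
force: [-0.7, 0.3, 1.7]
gripper_width: 0.062
grip_force: 0.0
```

>>> carry_out:
  targets: [0,0,0,0,0,0,0.2,0,0,0,0,0,0,0.2,0,0,0,0,0,0,0.2,0,0,0,0,0,0,0.2,0,0,0,0,0,0,0.2]

```text
t: 8.42
tool_pos: [0.5944, 0.1644, 0.0399]
tcp_rot: [179.9, 0.2, -177.4]
force: [-0.9, -0.5, 7.0]
gripper_width: 0.04
grip_force: 24.9
```

>>> carry_out:
  targets: [0,0,-0.7,0,0,0,0.2,0,0,-0.9,0,0,0,0.2,0,0,-0.9,0,0,0,0.2,0,0,-0.7,0,0,0.59,0.2,0,0,0,0,0,0,0.2]

```text
t: 8.83
tool_pos: [0.5963, 0.1648, 0.1728]
tcp_rot: [179.8, 0.5, 179.0]
force: [0.8, 1.0, -1.7]
gripper_width: 0.0399
grip_force: 25.0
```

```bash
python3 -c "
from h import *
rel((.5875,-.1548,.165),(.5875,-.1548,.094))"
```

```text
t 8.83 pos [0.5963 0.1648 0.1728] rot [179.78   0.54 179.01] F [ 0.8  1.  -1.7] w 0.0399 g 25.0
[ 0.5875 -0.1548  0.165 ] -> [ 0.08 -7.99  0.16]
[ 0.5875 -0.1548  0.094 ] -> [ 0.02 -0.01  1.77]
```

>>> carry_out:
  targets: [0.01,-0.8,0,0,0,0,0.2,0.01,-0.8,0,0,0,0,0.2,0.01,-0.8,0,0,0,0,0.2,0.01,-0.8,0,0,0,0,0.2,0.01,-0.8,0,0,0,0,0.2,0.01,-0.8,0,0,0,0,0.2,0.01,-0.8,0,0,0,0,0.2,0.01,-0.8,0,0,0,0,0.2]

```text
t: 9.5
tool_pos: [0.5856, -0.0933, 0.1653]
tcp_rot: [180.0, -0.0, 179.3]
force: [0.7, 0.2, -2.8]
gripper_width: 0.0401
grip_force: 25.0
```

>>> carry_out:
  targets: [0,-0.8,0,0,0,0,0.2,0,-0.8,0,0,0,0,0.2,0,0,0,0,0,0,0.2,0,0,0,0,0,0,0.2]

```text
t: 9.83
tool_pos: [0.5845, -0.1586, 0.1652]
tcp_rot: [-180.0, -0.1, 179.0]
force: [0.7, 0.8, -2.7]
gripper_width: 0.0395
grip_force: 25.0
```

```bash
python3 -c "
from h import *
import cv2
rel((.5875,-.1548,.11),(.5875,-.1548,.094))
im=eyes.read_camera('scene')[:,:,::-1]; k=cv2.resize(im[110:250,200:330],None,fx=4.2,fy=4.2,interpolation=cv2.INTER_CUBIC); cv2.imwrite('pics/d4.png',k)"
```

```text
t 9.83 pos [ 0.5845 -0.1586  0.1652] rot [-1.7996e+02 -6.0000e-02  1.7898e+02] F [ 0.7  0.8 -2.7] w 0.0395 g 25.0
[ 0.5875 -0.1548  0.11  ] -> [-0.08  0.1   1.38]
[ 0.5875 -0.1548  0.094 ] -> [-0.   0.   0.4]
```

View pics/d4.png

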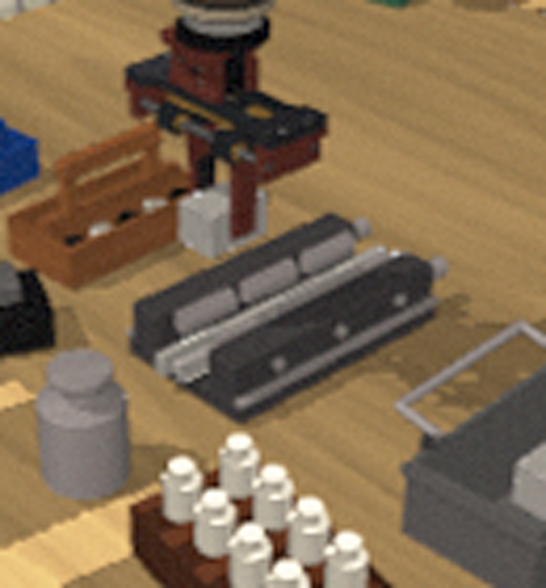

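The blank is held level over station 2. I'll lower it onto the slopes.

>>> carry_out:
  targets: [-0.08,0.1,0.5,0,0,0,0.2,0,0,0.5,0,0,0,0.2,0,0,0.38,0,0,0,0.2,0,0,0.2,0,0,0,0.2,0,0,0.2,0,0,0,0.2,0,0,0.05,0,0,0,0.2,0,0,0,0,0,0,0.2,0,0,0,0,0,0,0.2]

```text
t: 10.55
tool_pos: [0.589, -0.1509, 0.0939]
tcp_rot: [179.9, 0.0, 179.3]
force: [-4.6, 0.9, 6.7]
gripper_width: 0.04
grip_force: 24.9
```

>>> carry_out:
  targets: [0,0,0.03,0,0,0,0.2,0,0,0,0,0,0,0.2]

```text
t: 10.72
tool_pos: [0.5891, -0.1509, 0.0937]
tcp_rot: [179.9, 0.0, 179.3]
force: [-7.0, 2.1, 14.6]
gripper_width: 0.0405
grip_force: 25.0
```

```bash
python3 -c "
from h import *
rel((.5875,-.1548,.091))"
```

```text
t 10.72 pos [ 0.5891 -0.1509  0.0937] rot [1.7994e+02 4.0000e-02 1.7927e+02] F [-7.   2.1 14.6] w 0.0405 g 25.0
[ 0.5875 -0.1548  0.091 ] -> [ 0.04 -0.1   0.07]
```

>>> carry_out:
  targets: [0,0,-0.15,0,0,0,0.2,0.04,-0.08,0,0,0,0,0.2,0,0,0,0,0,0,0.2,0,0,0,0,0,0,0.2,0,0,0.1,0,0,0,0.2,0,0,0.08,0,0,0,0.2,0,0,0,0,0,0,0.2,0,0,0,0,0,0,0.2]

```text
t: 11.38
tool_pos: [0.5873, -0.1543, 0.0897]
tcp_rot: [179.9, -0.0, 179.2]
force: [0.5, 2.7, -2.3]
gripper_width: 0.0403
grip_force: 24.8
```

```bash
python3 -c "
from h import *
rel((.5875,-.1548,.091))"
```

```text
t 11.38 pos [ 0.5873 -0.1543  0.0897] rot [ 1.7995e+02 -3.0000e-02  1.7924e+02] F [ 0.5  2.7 -2.3] w 0.0403 g 24.8
[ 0.5875 -0.1548  0.091 ] -> [-0.01 -0.01 -0.03]
```

>>> carry_out:
  targets: [0,0.02,0.02,0,0,0,0.2,0,0,0,0,0,0,0.2,0,0,0,0,0,0,0.75,0,0,0,0,0,0,0.75,0,0,0,0,0,0,0.75,0,0,-0.6,0,0,0,0.75,0,0,-0.9,0,0,0,0.75,0,0,-0.4,0,0,0,0.75]

```text
t: 12.05
tool_pos: [0.5883, -0.1551, 0.1688]
tcp_rot: [-179.9, 0.2, 179.2]
force: [1.0, 0.2, 0.6]
gripper_width: 0.0658
grip_force: 0.0
```

>>> carry_out:
  targets: [0.2,0.8,0,0,0,-0.3,0.75,0.2,0.8,0,0,0,-0.29,0.75,0.2,0.8,0,0,0,0,0.75,0.2,0.8,0,0,0,0,0.75,0.2,0.8,0,0,0,0,0.75,0.2,0.8,0,0,0,0,0.75,0.2,0.8,0,0,0,0,0.75]

```text
t: 12.63
tool_pos: [0.5235, 0.0688, 0.1657]
tcp_rot: [-180.0, 0.0, -177.4]
force: [1.0, -1.1, -0.2]
gripper_width: 0.0655
grip_force: 0.0
```

>>> carry_out:
  targets: [0.15,0.8,0,0,0,0,0.75,0.15,0.8,0,0,0,0,0.75,0.15,0.5,0,0,0,0,0.75,0,0,0,0,0,0,0.75,0,0,0,0,0,0,0.75]

```text
t: 13.05
tool_pos: [0.502, 0.1517, 0.1656]
tcp_rot: [-180.0, 0.0, -177.3]
force: [0.0, -0.0, 0.2]
gripper_width: 0.0659
grip_force: 0.0
```

```bash
python3 -c "
from h import *
import cv2
rel((.5186,.161,.164),(.5186,.161,.038))
im=eyes.read_camera('top')[:,:,::-1]; k=cv2.resize(im[155:275,160:320],None,fx=5,fy=5,interpolation=cv2.INTER_CUBIC); cv2.imwrite('pics/d5.png',k)"
```

```text
t 13.05 pos [0.502  0.1517 0.1656] rot [-1.8000e+02  2.0000e-02 -1.7726e+02] F [ 0.  -0.   0.2] w 0.0659 g 0.0
[0.5186 0.161  0.164 ] -> [-0.43  0.21  0.04]
[0.5186 0.161  0.038 ] -> [0.   0.   3.15]
```

View pics/d5.png

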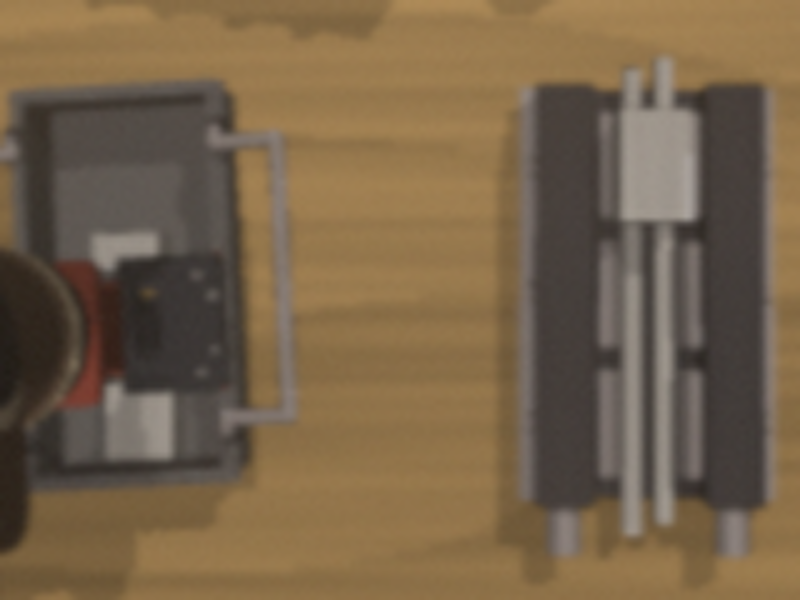

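The blank sits at station 2 (crop centre (660,166)), straight along the vise. The middle and near blanks are in the tote at about (126,290) and (140,420).

```bash
python3 -c "
from h import *
A=lambda u,v:(160+(u+.5)/5-.5,155+(v+.5)/5-.5)
print('blank',ray('top',A(659.5,166),.095))
for v in(161,295,423): print('padmid',ray('top',A(652,v),.055))
print(ray('top',A(126,240),.045),ray('top',A(141,455),.045))"
```

```text
blank [ 0.58541149 -0.15679384  0.095     ]
padmid [ 0.59034586 -0.15550191  0.055     ]
padmid [ 0.51119584 -0.1543004   0.055     ]
padmid [ 0.43621844 -0.15316223  0.055     ]
[0.54677542 0.16012417 0.045     ] [0.41844166 0.1508954  0.045     ]
```

>>> carry_out:
  targets: [-0.43,0.2,0,0,0,0,0.75,0,0,0.8,0,0,0,0.75,0,0,0.8,0,0,0,0.75,0,0,0.8,0,0,0,0.75,0,0,0.72,0,0,0,0.75,0,0,0,0,0,0,0.75,0,0,0,0,0,0,0.2,0,0,0,0,0,0,0.2]

```text
t: 13.77
tool_pos: [0.5202, 0.1587, 0.0419]
tcp_rot: [-180.0, 0.1, -177.5]
force: [-0.0, -0.3, 0.4]
gripper_width: 0.0561
grip_force: 0.0
```

>>> carry_out:
  targets: [0,0,0,0,0,0,0.2,0,0,0,0,0,0,0.2,0,0,0,0,0,0,0.2,0,0,0,0,0,0,0.2]

```text
t: 14.1
tool_pos: [0.5203, 0.1601, 0.0425]
tcp_rot: [179.9, 0.2, -177.4]
force: [-1.0, -0.1, 8.0]
gripper_width: 0.0402
grip_force: 24.8
```

>>> carry_out:
  targets: [0,0,-0.7,0,0,0,0.2,0,0,-0.9,0,0,0,0.2,0,0,-0.9,0,0,0,0.2,0,0,-0.6,0,0,0.59,0.2,0.01,-0.78,0,0,0,0,0.2,0.01,-0.78,0,0,0,0,0.2,0.01,-0.78,0,0,0,0,0.2,0.01,-0.78,0,0,0,0,0.2]

```text
t: 14.77
tool_pos: [0.5153, 0.0336, 0.1655]
tcp_rot: [180.0, 0.1, 179.3]
force: [1.0, 0.5, -2.5]
gripper_width: 0.0399
grip_force: 24.8
```

>>> carry_out:
  targets: [0.01,-0.78,0,0,0,0,0.2,0.01,-0.78,0,0,0,0,0.2,0.01,-0.78,0,0,0,0,0.2,0.01,-0.78,0,0,0,0,0.2,0,-0.8,0,0,0,0,0.2,0,-0.81,0,0,0,0,0.2,0,0,0,0,0,0,0.2,0,0,0,0,0,0,0.2]

```text
t: 15.43
tool_pos: [0.5109, -0.1565, 0.1651]
tcp_rot: [-180.0, 0.0, 179.0]
force: [-0.8, 0.5, -3.1]
gripper_width: 0.0403
grip_force: 24.8
```

>>> carry_out:
  targets: [0,0,0.4,0,0,0,0.2,0,0,0,0,0,0,0.2,0,0,0,0,0,0,0.2,0,0,0,0,0,0,0.2]

```text
t: 15.77
tool_pos: [0.5116, -0.1533, 0.149]
tcp_rot: [180.0, -0.0, 179.3]
force: [0.4, 0.4, -2.2]
gripper_width: 0.0398
grip_force: 24.8
```

```bash
python3 -c "
from h import *
rel((.5125,-.154,.0925))"
```

```text
t 15.77 pos [ 0.5116 -0.1533  0.149 ] rot [179.98  -0.   179.3 ] F [ 0.4  0.4 -2.2] w 0.0398 g 24.8
[ 0.5125 -0.154   0.0925] -> [-0.02 -0.02  1.41]
```

>>> carry_out:
  targets: [-0.02,-0.01,0.4,0,0,0,0.2,0,0,0.4,0,0,0,0.2,0,0,0.3,0,0,0,0.2,0,0,0.15,0,0,0,0.2,0,0,0.1,0,0,0,0.2,0,0,0.06,0,0,0,0.2,0,0,0,0,0,0,0.2,0,0,0,0,0,0,0.2]

```text
t: 16.43
tool_pos: [0.5129, -0.1538, 0.0927]
tcp_rot: [180.0, 0.1, 179.3]
force: [0.4, 4.6, -2.9]
gripper_width: 0.04
grip_force: 24.8
```

```bash
python3 -c "
from h import *
rel((.5125,-.154,.0925))"
```

```text
t 16.43 pos [ 0.5129 -0.1538  0.0927] rot [1.7995e+02 5.0000e-02 1.7928e+02] F [ 0.4  4.6 -2.9] w 0.04 g 24.8
[ 0.5125 -0.154   0.0925] -> [ 0.01 -0.01  0.01]
```

>>> carry_out:
  targets: [0,0.03,0.02,0,0,0,0.2,0,0,0,0,0,0,0.2,0,0,0,0,0,0,0.75,0,0,0,0,0,0,0.75,0,0,0,0,0,0,0.75,0,0,-0.6,0,0,0,0.75,0,0,-0.9,0,0,-0.3,0.75,0,0,-0.4,0,0,-0.29,0.75]

```text
t: 17.1
tool_pos: [0.5131, -0.1549, 0.1704]
tcp_rot: [-179.9, 0.1, -177.4]
force: [0.4, 0.2, 1.0]
gripper_width: 0.0659
grip_force: 0.0
```

>>> carry_out:
  targets: [0.13,0.77,0,0,0,0,0.75,0.13,0.77,0,0,0,0,0.75,0.13,0.77,0,0,0,0,0.75,0.13,0.77,0,0,0,0,0.75,0.13,0.77,0,0,0,0,0.75,0.13,0.77,0,0,0,0,0.75,0.13,0.77,0,0,0,0,0.75,0.13,0.77,0,0,0,0,0.75]

```text
t: 17.77
tool_pos: [0.4594, 0.0913, 0.1676]
tcp_rot: [-180.0, 0.0, -177.5]
force: [1.0, -0.5, -0.1]
gripper_width: 0.0656
grip_force: 0.0
```

>>> carry_out:
  targets: [0.13,0.77,0,0,0,0,0.75,0.13,0.74,0,0,0,0,0.75,0,0,0.4,0,0,0,0.75,0,0,0.4,0,0,0,0.75,0,0,0,0,0,0,0.75,0,0,0,0,0,0,0.75]

```text
t: 18.27
tool_pos: [0.4462, 0.1498, 0.1351]
tcp_rot: [-179.9, -0.1, -177.5]
force: [0.9, -0.1, 0.6]
gripper_width: 0.0657
grip_force: 0.0
```

```bash
python3 -c "
from h import *
rel((.447,.1515,.038))"
```

```text
t 18.27 pos [0.4462 0.1498 0.1351] rot [-1.7994e+02 -8.0000e-02 -1.7745e+02] F [ 0.9 -0.1  0.6] w 0.0657 g 0.0
[0.447  0.1515 0.038 ] -> [-0.03  0.04  2.43]
```

>>> carry_out:
  targets: [-0.03,0.04,0.8,0,0,0,0.75,0,0,0.8,0,0,0,0.75,0,0,0.8,0,0,0,0.75,0,0,0,0,0,0,0.75,0,0,0,0,0,0,0.75,0,0,0,0,0,0,0.2,0,0,0,0,0,0,0.2,0,0,0,0,0,0,0.2]

```text
t: 18.93
tool_pos: [0.4489, 0.1526, 0.0414]
tcp_rot: [179.9, 0.2, -177.4]
force: [-0.0, 0.9, 0.4]
gripper_width: 0.0496
grip_force: 0.0
```

>>> carry_out:
  targets: [0,0,0,0,0,0,0.2,0,0,0,0,0,0,0.2,0,0,0,0,0,0,0.2]

```text
t: 19.18
tool_pos: [0.4484, 0.1526, 0.0408]
tcp_rot: [179.9, 0.1, -177.4]
force: [-1.6, -0.3, 8.6]
gripper_width: 0.0406
grip_force: 24.6
```

>>> carry_out:
  targets: [0,0,-0.7,0,0,0,0.2,0,0,-0.9,0,0,0,0.2,0,0,-0.9,0,0,0,0.2,0,0,-0.6,0,0,0.59,0.2,0.02,-0.76,0,0,0,0,0.2,0.02,-0.76,0,0,0,0,0.2,0.02,-0.76,0,0,0,0,0.2,0.02,-0.76,0,0,0,0,0.2]

```text
t: 19.85
tool_pos: [0.4422, 0.0295, 0.164]
tcp_rot: [180.0, 0.0, 179.3]
force: [0.6, -0.3, -2.4]
gripper_width: 0.0403
grip_force: 24.6
```

>>> carry_out:
  targets: [0.02,-0.76,0,0,0,0,0.2,0.02,-0.76,0,0,0,0,0.2,0.02,-0.76,0,0,0,0,0.2,0.02,-0.76,0,0,0,0,0.2,0.02,-0.78,0,0,0,0,0.2,0.02,-0.78,0,0,0,0,0.2,0,0,0,0,0,0,0.2,0,0,0,0,0,0,0.2]

```text
t: 20.52
tool_pos: [0.4348, -0.1548, 0.1636]
tcp_rot: [-180.0, -0.0, 179.0]
force: [0.3, 0.8, -1.6]
gripper_width: 0.0402
grip_force: 24.6
```

>>> carry_out:
  targets: [0,0,0.4,0,0,0,0.2,0,0,0,0,0,0,0.2,0,0,0,0,0,0,0.2,0,0,0,0,0,0,0.2]

```text
t: 20.85
tool_pos: [0.4355, -0.1524, 0.1478]
tcp_rot: [180.0, -0.0, 179.3]
force: [0.7, -0.1, -2.6]
gripper_width: 0.0404
grip_force: 24.6
```

```bash
python3 -c "
from h import *
rel((.4365,-.153,.091))"
```

```text
t 20.85 pos [ 0.4355 -0.1524  0.1478] rot [ 1.7998e+02 -2.0000e-02  1.7929e+02] F [ 0.7 -0.1 -2.6] w 0.0404 g 24.6
[ 0.4365 -0.153   0.091 ] -> [-0.03 -0.02  1.42]
```

>>> carry_out:
  targets: [-0.03,-0.01,0.4,0,0,0,0.2,0,0,0.4,0,0,0,0.2,0,0,0.3,0,0,0,0.2,0,0,0.15,0,0,0,0.2,0,0,0.1,0,0,0,0.2,0,0,0.07,0,0,0,0.2,0,0,0,0,0,0,0.2,0,0,0,0,0,0,0.2]

```text
t: 21.52
tool_pos: [0.4372, -0.1529, 0.0911]
tcp_rot: [180.0, 0.0, 179.3]
force: [1.2, 4.4, -2.0]
gripper_width: 0.0405
grip_force: 24.5
```

```bash
python3 -c "
from h import *
rel((.4365,-.153,.091))"
```

```text
t 21.52 pos [ 0.4372 -0.1529  0.0911] rot [1.7996e+02 5.0000e-02 1.7927e+02] F [ 1.2  4.4 -2. ] w 0.0405 g 24.5
[ 0.4365 -0.153   0.091 ] -> [ 0.02 -0.    0.  ]
```

>>> carry_out:
  targets: [0,0.03,0.02,0,0,0,0.2,0,0,0,0,0,0,0.2,0,0,0,0,0,0,0.75,0,0,0,0,0,0,0.75,0,0,0,0,0,0,0.75,0,0,-0.6,0,0,0,0.75,0,0,-0.9,0,0,-0.4,0.75,0,0,-0.4,0,0,-0.4,0.75]

```text
t: 22.18
tool_pos: [0.4372, -0.1536, 0.1686]
tcp_rot: [-179.9, 0.1, -176.2]
force: [1.1, -0.4, 0.1]
gripper_width: 0.0658
grip_force: 0.0
```

>>> carry_out:
  targets: [0,1,0,0,0,0,0.9,0,1,0,0,0,0,0.9,0,1,0,0,0,0,0.9,0,1,0,0,0,0,0.9,0,1,0,0,0,0,0.9,0,1,0,0,0,0,0.9,0,1,0,0,0,0,0.9,0,1,0,0,0,0,0.9]

```text
t: 22.85
tool_pos: [0.4152, 0.1682, 0.166]
tcp_rot: [-180.0, 0.0, -176.3]
force: [0.0, 0.4, -0.6]
gripper_width: 0.0789
grip_force: 0.0
```

```bash
python3 -c "
from h import *
import cv2
rel((.4515,.3907,.14),(.4515,.3907,.04))
im=eyes.read_camera('top')[:,:,::-1]; cv2.imwrite('pics/d6.png',cv2.resize(im[150:300,90:330],None,fx=3.3,fy=3.3,interpolation=cv2.INTER_CUBIC))"
```

```text
t 22.85 pos [0.4152 0.1682 0.166 ] rot [-1.7999e+02  5.0000e-02 -1.7627e+02] F [ 0.   0.4 -0.6] w 0.0789 g 0.0
[0.4515 0.3907 0.14  ] -> [-1.27  5.49  0.65]
[0.4515 0.3907 0.04  ] -> [0.  0.  2.5]
```

View pics/d6.png

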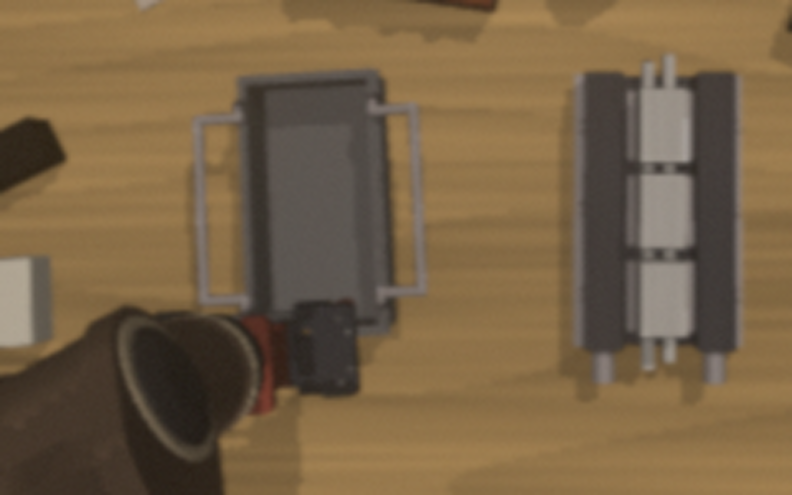

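Three blanks are in a row on the vise. The tapper has been knocked aside: its right edge was at raw u 121 and is now at 105. I'll re-measure it.

```bash
python3 -c "
from h import *
import cv2
im=eyes.read_camera('top')[:,:,::-1]; cv2.imwrite('pics/d7.png',cv2.resize(im[180:280,60:140],None,fx=6,fy=6,interpolation=cv2.INTER_CUBIC))"
```

```text
(no output)
```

View pics/d7.png

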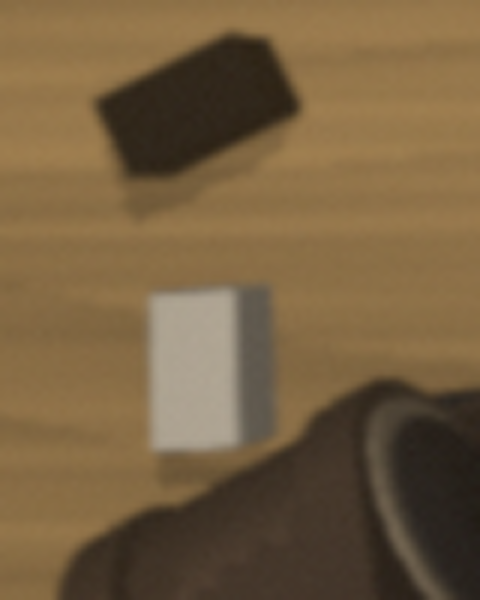

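The white block's top corners are at (149,295), (238,288), (152,452) and (241,446), and it still lies flat.

```bash
python3 -c "
from h import *
B=lambda u,v:(60+(u+.5)/6-.5,180+(v+.5)/6-.5)
b,r=fit('top',[(.04,.0225,.045),(.04,-.0225,.045),(-.04,.0225,.045),(-.04,-.0225,.045)],[B(149,295),B(238,288),B(152,452),B(241,446)],[.45,.42,0]); print(b,r)
rel((b[0],b[1],.15),(b[0],b[1],.038))"
```

```text
[0.43333754 0.44050994 2.50751912] [[-0.1, -0.4], [-0.2, -0.1], [0.1, 0.1], [0.1, 0.4]]
t 22.95 pos [0.4149 0.1728 0.166 ] rot [ 1.7986e+02  6.0000e-02 -1.7577e+02] F [ 0.3 -1.   0.5] w 0.0792 g 0.0
[0.4333 0.4405 0.15  ] -> [-0.95  6.64  0.42]
[0.4333 0.4405 0.038 ] -> [ 0.   -0.01  2.8 ]
```

>>> carry_out:
  targets: [-0.12,0.83,0.05,0,0,0,0.95,-0.12,0.83,0.05,0,0,0,0.95,-0.12,0.83,0.05,0,0,0,0.95,-0.12,0.83,0.05,0,0,0,0.95,-0.12,0.83,0.05,0,0,0,0.95,-0.12,0.83,0.05,0,0,0,0.95,-0.12,0.83,0.05,0,0,0,0.95,-0.12,0.83,0.05,0,0,0.25,0.95]

```text
t: 23.62
tool_pos: [0.4372, 0.4347, 0.1495]
tcp_rot: [-179.9, 0.0, -177.7]
force: [0.6, -0.3, 0.6]
gripper_width: 0.0833
grip_force: 0.0
```

>>> carry_out:
  targets: [0,0,0,0,0,0,0.95,0,0,0,0,0,0,0.95,0,0,0,0,0,0,0.95]

```text
t: 23.87
tool_pos: [0.4368, 0.4328, 0.1493]
tcp_rot: [-179.9, -0.0, -177.7]
force: [1.2, -0.4, -0.2]
gripper_width: 0.0836
grip_force: 0.0
```

```bash
python3 -c "
from h import *
rel((.4333,.4405,.036))"
```

```text
t 23.87 pos [0.4368 0.4328 0.1493] rot [-1.7990e+02 -1.0000e-02 -1.7768e+02] F [ 1.2 -0.4 -0.2] w 0.0836 g 0.0
[0.4333 0.4405 0.036 ] -> [0.08 0.2  2.83]
```

>>> carry_out:
  targets: [0.08,0.2,0.7,0,0,0,0.95,0,0,0.8,0,0,0,0.95,0,0,0.8,0,0,0,0.95,0,0,0.53,0,0,0,0.95,0,0,0,0,0,0,0.95,0,0,0,0,0,0,0.3,0,0,0,0,0,0,0.3,0,0,0,0,0,0,0.3]
  grip_force: 40

```text
t: 24.53
tool_pos: [0.4339, 0.4426, 0.0388]
tcp_rot: [179.9, 0.1, -177.7]
force: [0.3, 0.3, 0.2]
gripper_width: 0.067
grip_force: 0.0
```

>>> carry_out:
  targets: [0,0,0,0,0,0,0.3,0,0,0,0,0,0,0.3,0,0,0,0,0,0,0.3,0,0,0,0,0,0,0.3]

```text
t: 24.87
tool_pos: [0.4329, 0.4427, 0.0375]
tcp_rot: [179.9, 0.1, -177.6]
force: [-0.1, -0.5, 5.7]
gripper_width: 0.0447
grip_force: 40.0
```

>>> carry_out:
  targets: [0,0,-0.8,0,0,0,0.3,0,0,-0.9,0,0,0,0.3,0,0,-0.9,0,0,0,0.3,0,0,-0.7,0,0,0.56,0.3,0,0,0,0,0,0,0.3]

```text
t: 25.28
tool_pos: [0.4346, 0.4445, 0.175]
tcp_rot: [179.6, 0.3, 179.0]
force: [1.6, 0.3, -1.1]
gripper_width: 0.045
grip_force: 40.0
```

>>> carry_out:
  targets: [0,-0.93,0,0,0,0,0.3,0,-0.93,0,0,0,0,0.3,0,-0.93,0,0,0,0,0.3,0,-0.93,0,0,0,0,0.3,0,-0.93,0,0,0,0,0.3,0,-0.93,0,0,0,0,0.3,0,-0.93,0,0,0,0,0.3,0,-0.93,0,0,0,0,0.3]

```text
t: 25.95
tool_pos: [0.4274, 0.1428, 0.1681]
tcp_rot: [-180.0, -0.0, 179.2]
force: [0.6, -0.7, -1.6]
gripper_width: 0.0447
grip_force: 40.0
```

>>> carry_out:
  targets: [-0.04,-0.93,0,0,0,0,0.3,-0.04,-0.93,0,0,0,0,0.3,-0.04,-0.93,0,0,0,0,0.3,-0.04,-0.93,0,0,0,0,0.3,-0.04,-0.93,0,0,0,0,0.3,-0.04,-0.93,0,0,0,0,0.3,-0.02,-0.93,0,0,0,0,0.3,0,-0.9,0,0,0,0,0.3]

```text
t: 26.62
tool_pos: [0.4335, -0.1537, 0.1682]
tcp_rot: [-180.0, -0.0, 179.2]
force: [1.2, 0.3, -2.7]
gripper_width: 0.0448
grip_force: 40.0
```

>>> carry_out:
  targets: [0,0,0,0,0,0,0.3,0,0,0,0,0,0,0.3,0,0,0,0,0,0,0.3,0,0,0,0,0,0,0.3]

```text
t: 26.95
tool_pos: [0.4341, -0.1504, 0.1682]
tcp_rot: [180.0, -0.0, 179.3]
force: [0.2, 1.0, -0.3]
gripper_width: 0.045
grip_force: 40.0
```

```bash
python3 -c "
from h import *
rel((.435,-.153,.1375))"
```

```text
t 26.95 pos [ 0.4341 -0.1504  0.1682] rot [ 1.7996e+02 -5.0000e-02  1.7927e+02] F [ 0.2  1.  -0.3] w 0.045 g 40.0
[ 0.435  -0.153   0.1375] -> [-0.02 -0.07  0.77]
```

>>> carry_out:
  targets: [0,-0.06,0.4,0,0,0,0.3,0,0,0.4,0,0,0,0.3,0,0,0,0,0,0,0.3,0,0,0,0,0,0,0.3,0,0,0.08,0,0,0,0.3,0,0,0.08,0,0,0,0.3,0,0,0,0,0,0,0.3]
  grip_force: 60

```text
t: 27.53
tool_pos: [0.435, -0.1541, 0.1308]
tcp_rot: [-180.0, 0.1, 179.2]
force: [0.9, 0.5, -0.9]
gripper_width: 0.0447
grip_force: 60.0
```

>>> carry_out:
  targets: [0,0,0.08,0,0,0,0.3,0,0,0.08,0,0,0,0.3,0,0,0,0,0,0,0.3]

```text
t: 27.78
tool_pos: [0.4349, -0.1541, 0.1242]
tcp_rot: [180.0, 0.1, 179.2]
force: [1.0, 1.3, 0.8]
gripper_width: 0.0449
grip_force: 60.0
```

>>> carry_out:
  targets: [0,0,0.08,0,0,0,0.3,0,0,0.08,0,0,0,0.3,0,0,0,0,0,0,0.3]

```text
t: 28.03
tool_pos: [0.4343, -0.1541, 0.1171]
tcp_rot: [180.0, 0.0, 179.2]
force: [0.2, 0.7, -1.2]
gripper_width: 0.0444
grip_force: 60.0
```

There's no force although the block should be touching by now. I'll look before going on.

```bash
python3 -c "
from h import *
import cv2
rel()
im=eyes.read_camera('scene')[:,:,::-1]; cv2.imwrite('pics/d8.png',cv2.resize(im[120:230,220:330],None,fx=5.4,fy=5.4,interpolation=cv2.INTER_CUBIC))"
```

```text
t 28.03 pos [ 0.4343 -0.1541  0.1171] rot [180.     0.   179.16] F [ 0.2  0.7 -1.2] w 0.0444 g 60.0
```

View pics/d8.png

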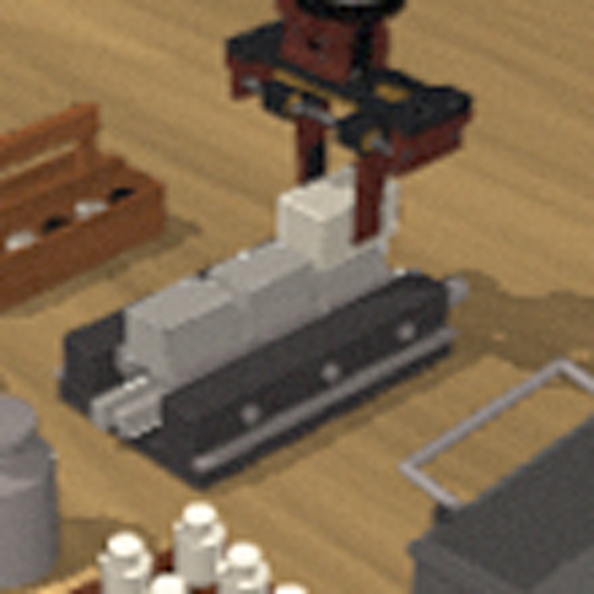

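The picture shows the block over station 0, and the middle blank's top seems a bit lower than station 2's. I'll project the model to check heights.

```bash
python3 -c "
from h import *
for n,c in(('s2',(.5865,-.155)),('s1',(.511,-.154)),('s0',(.435,-.153))):
  for z in(.095,.078):
    P=[(c[0]+a*.032,c[1]+b*.02,z) for a,b in((1,1),(1,-1),(-1,1))]
    print(n,z,(((proj('scene',P)-[220,120]+.5)*5.4).round(0)).tolist())
P=[(.4343+a*.04,-.1541+b*.0225,z) for a,b,z in((1,1,.0796),(1,1,.1246),(1,-1,.1246),(1,-1,.0796))]
print('block',((proj('scene',P)-[220,120]+.5)*5.4).round(0).tolist())"
```

```text
s2 0.095 [[163.0, 329.0], [123.0, 305.0], [234.0, 294.0]]
s2 0.078 [[163.0, 350.0], [123.0, 326.0], [233.0, 316.0]]
s1 0.095 [[247.0, 289.0], [206.0, 266.0], [313.0, 256.0]]
s1 0.078 [[247.0, 310.0], [206.0, 288.0], [312.0, 278.0]]
s0 0.095 [[326.0, 251.0], [285.0, 230.0], [388.0, 221.0]]
s0 0.078 [[325.0, 272.0], [285.0, 251.0], [386.0, 242.0]]
block [[319.0, 275.0], [322.0, 218.0], [276.0, 195.0], [274.0, 251.0]]
```

>>> carry_out:
  targets: [0,0,0.06,0,0,0,0.3,0,0,0,0,0,0,0.3]

```text
t: 28.25
tool_pos: [0.4341, -0.1543, 0.1155]
tcp_rot: [180.0, -0.0, 179.1]
force: [-3.1, 1.4, 9.5]
gripper_width: 0.0445
grip_force: 60.0
```

>>> carry_out:
  targets: [0,0,0.04,0,0,0,0.3,0,0,0,0,0,0,0.3]

```text
t: 28.42
tool_pos: [0.4342, -0.1544, 0.1154]
tcp_rot: [180.0, 0.0, 179.1]
force: [-9.0, 2.3, 31.1]
gripper_width: 0.0444
grip_force: 60.0
```

>>> carry_out:
  targets: [0,0,0.04,0,0,0,0.3,0,0,0,0,0,0,0.3]

```text
t: 28.58
tool_pos: [0.4342, -0.1545, 0.1153]
tcp_rot: [179.9, 0.0, 179.1]
force: [-16.3, 4.3, 53.7]
gripper_width: 0.045
grip_force: 60.0
```

Station 0 hit a hard stop at TCP z 0.1154, which is the predicted seated height, so it is seated. Next is station 1.

>>> carry_out:
  targets: [0,0,-0.5,0,0,0,0.3,0,0,-0.5,0,0,0,0.3,-0.5,0,0,0,0,0,0.3,-0.7,0,0,0,0,0,0.3,-0.7,0,0,0,0,0,0.3,0,0,0,0,0,0,0.3,0,0,0,0,0,0,0.3,0,0,0,0,0,0,0.3]

```text
t: 29.25
tool_pos: [0.5089, -0.1554, 0.1509]
tcp_rot: [180.0, -0.2, 179.1]
force: [-0.4, 0.2, -2.7]
gripper_width: 0.0448
grip_force: 60.0
```

```bash
python3 -c "
from h import *
rel((.511,-.154,.1165))"
```

```text
t 29.25 pos [ 0.5089 -0.1554  0.1509] rot [ 1.7999e+02 -1.5000e-01  1.7914e+02] F [-0.4  0.2 -2.7] w 0.0448 g 60.0
[ 0.511  -0.154   0.1165] -> [-0.06  0.04  0.86]
```

>>> carry_out:
  targets: [-0.01,0.03,0.35,0,0,0,0.3,0,0,0.15,0,0,0,0.3,0,0,0.1,0,0,0,0.3,0,0,0.1,0,0,0,0.3,0,0,0.1,0,0,0,0.3,0,0,0.06,0,0,0,0.3,0,0,0,0,0,0,0.3,0,0,0,0,0,0,0.3]

```text
t: 29.92
tool_pos: [0.51, -0.1541, 0.1171]
tcp_rot: [180.0, -0.1, 179.1]
force: [-0.5, 0.1, -0.9]
gripper_width: 0.0447
grip_force: 60.0
```

>>> carry_out:
  targets: [0,0,0.03,0,0,0,0.3,0,0,0,0,0,0,0.3]

```text
t: 30.08
tool_pos: [0.5103, -0.1542, 0.1161]
tcp_rot: [180.0, -0.0, 179.1]
force: [0.6, -0.5, -1.7]
gripper_width: 0.0446
grip_force: 60.0
```

>>> carry_out:
  targets: [0,0,0.03,0,0,0,0.3,0,0,0,0,0,0,0.3]

```text
t: 30.25
tool_pos: [0.5104, -0.1542, 0.1155]
tcp_rot: [180.0, -0.0, 179.1]
force: [-2.9, -0.1, 6.1]
gripper_width: 0.0445
grip_force: 60.0
```

>>> carry_out:
  targets: [0,0,0.03,0,0,0,0.3,0,0,0,0,0,0,0.3]

```text
t: 30.42
tool_pos: [0.5105, -0.1543, 0.1155]
tcp_rot: [180.0, 0.0, 179.1]
force: [-7.2, 2.1, 18.5]
gripper_width: 0.0448
grip_force: 60.0
```

One more press here, then on to station 2.

>>> carry_out:
  targets: [0,0,0.03,0,0,0,0.3,0,0,0,0,0,0,0.3]

```text
t: 30.58
tool_pos: [0.5105, -0.1543, 0.1154]
tcp_rot: [179.9, 0.0, 179.1]
force: [-11.9, 2.3, 31.2]
gripper_width: 0.0452
grip_force: 60.0
```

>>> carry_out:
  targets: [0,0,-0.5,0,0,0,0.3,0,0,-0.5,0,0,0,0.3,-0.5,0,0,0,0,0,0.3,-0.7,0,0,0,0,0,0.3,-0.7,0,0,0,0,0,0.3,0,0,0,0,0,0,0.3,0,0,0,0,0,0,0.3,0,0,0,0,0,0,0.3]

```text
t: 31.25
tool_pos: [0.5857, -0.1553, 0.1519]
tcp_rot: [180.0, -0.1, 179.1]
force: [-0.4, -0.2, -2.5]
gripper_width: 0.0445
grip_force: 60.0
```

```bash
python3 -c "
from h import *
rel((.5865,-.155,.1165))"
```

```text
t 31.25 pos [ 0.5857 -0.1553  0.1519] rot [ 1.8000e+02 -1.0000e-01  1.7915e+02] F [-0.4 -0.2 -2.5] w 0.0445 g 60.0
[ 0.5865 -0.155   0.1165] -> [-0.02  0.01  0.89]
```

>>> carry_out:
  targets: [-0.01,0,0.38,0,0,0,0.3,0,0,0.15,0,0,0,0.3,0,0,0.1,0,0,0,0.3,0,0,0.1,0,0,0,0.3,0,0,0.1,0,0,0,0.3,0,0,0.08,0,0,0,0.3,0,0,0,0,0,0,0.3,0,0,0,0,0,0,0.3]

```text
t: 31.92
tool_pos: [0.5864, -0.1553, 0.1158]
tcp_rot: [180.0, -0.1, 179.1]
force: [-0.4, 0.7, -3.0]
gripper_width: 0.0447
grip_force: 60.0
```

>>> carry_out:
  targets: [0,0,0.03,0,0,0,0.3,0,0,0,0,0,0,0.3]

```text
t: 32.08
tool_pos: [0.5866, -0.1553, 0.1155]
tcp_rot: [180.0, -0.0, 179.1]
force: [-3.1, 1.3, 5.4]
gripper_width: 0.0445
grip_force: 60.0
```

>>> carry_out:
  targets: [0,0,0.03,0,0,0,0.3,0,0,0,0,0,0,0.3]

```text
t: 32.25
tool_pos: [0.5866, -0.1554, 0.1155]
tcp_rot: [180.0, -0.0, 179.1]
force: [-6.7, 1.2, 15.5]
gripper_width: 0.045
grip_force: 60.0
```

>>> carry_out:
  targets: [0,0,0.04,0,0,0,0.3,0,0,0,0,0,0,0.3]

```text
t: 32.42
tool_pos: [0.5866, -0.1554, 0.1154]
tcp_rot: [180.0, 0.0, 179.1]
force: [-11.3, 3.3, 28.1]
gripper_width: 0.0446
grip_force: 60.0
```

>>> carry_out:
  targets: [0,0,-0.5,0,0,0,0.3,0,0,-0.9,0,0,0,0.3,0,0,-0.2,0,0,0,0.3,0.67,0.52,0,0,0,0,0.3,0.67,0.52,0,0,0,0,0.3,0.67,0.52,0,0,0,0,0.3,0.67,0.53,0,0,0,0,0.3,0.67,0.53,0,0,0,0,0.3]

```text
t: 33.08
tool_pos: [0.453, -0.0478, 0.1758]
tcp_rot: [-180.0, -0.0, 179.1]
force: [0.2, 0.8, -1.1]
gripper_width: 0.0446
grip_force: 60.0
```

>>> carry_out:
  targets: [0.67,0.53,0,0,0,0,0.3,0.67,0.53,0,0,0,0,0.3,0,0,0,0,0,0,0.3,0,0,0,0,0,0,0.3,0,0,0,0,0,0,0.3]

```text
t: 33.5
tool_pos: [0.4021, -0.0055, 0.1764]
tcp_rot: [180.0, 0.1, 179.2]
force: [-0.2, -0.1, -1.9]
gripper_width: 0.0451
grip_force: 60.0
```

```bash
python3 -c "
from h import *
import cv2
rel((.40,-.005,.0385))
im=eyes.read_camera('scene')[:,:,::-1]; cv2.imwrite('pics/d9.png',cv2.resize(im[100:260,180:380],None,fx=3.75,fy=3.75,interpolation=cv2.INTER_CUBIC))"
```

```text
t 33.5 pos [ 0.4021 -0.0055  0.1764] rot [1.8000e+02 7.0000e-02 1.7917e+02] F [-0.2 -0.1 -1.9] w 0.0451 g 60.0
[ 0.4    -0.005   0.0385] -> [0.06 0.01 3.45]
```

View pics/d9.png

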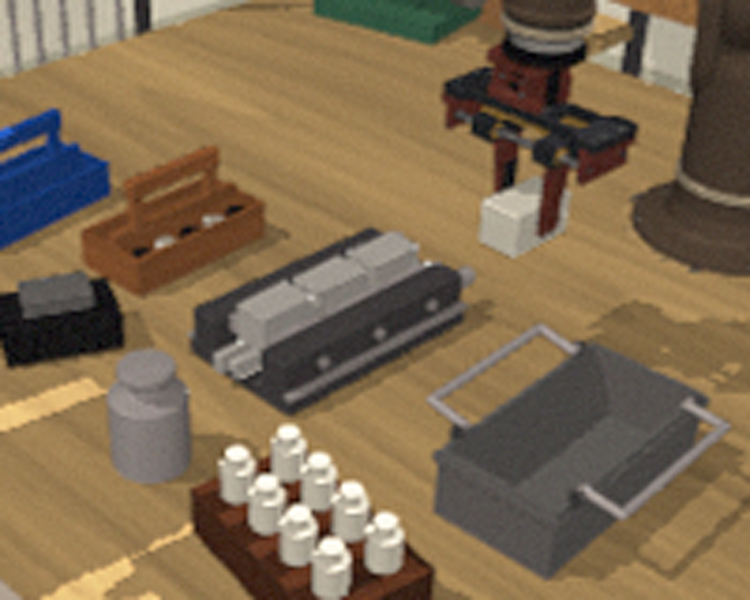

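All three blanks are down and level at (275,310), (330,283) and (385,257). Now I'll lay the tapping block on the bench.

>>> carry_out:
  targets: [0.05,0,0.8,0,0,0,0.3,0,0,0.9,0,0,0,0.3,0,0,0.9,0,0,0,0.3,0,0,0.6,0,0,0,0.3,0,0,0.15,0,0,0,0.3,0,0,0.07,0,0,0,0.3,0,0,0,0,0,0,0.3,0,0,0,0,0,0,0.3]

```text
t: 34.22
tool_pos: [0.4008, -0.0055, 0.0404]
tcp_rot: [180.0, 0.1, 179.1]
force: [0.0, 0.4, -1.2]
gripper_width: 0.0446
grip_force: 60.0
```

>>> carry_out:
  targets: [0,0,0,0,0,0,0.3]

```text
t: 34.3
tool_pos: [0.4009, -0.0053, 0.0407]
tcp_rot: [180.0, 0.2, 179.1]
force: [0.1, 0.2, -1.4]
gripper_width: 0.0447
grip_force: 60.0
```

>>> carry_out:
  targets: [0,0,0.06,0,0,0,0.3,0,0,0,0,0,0,0.3,0,0,0,0,0,0,0.65,0,0,0,0,0,0,0.65,0,0,0,0,0,0,0.65,0,0,-0.7,0,0,0,0.65,0,0,-0.9,0,0,0,0.5,0,0,-1,0,0,-0.61,0.4]
  grip_force: 6

```text
t: 34.97
tool_pos: [0.3983, -0.0056, 0.1414]
tcp_rot: [-180.0, -0.2, -177.4]
force: [0.5, 0.6, 0.1]
gripper_width: 0.0472
grip_force: 0.0
```

>>> carry_out:
  targets: [-0.8,0.35,0,0,0,0,0.4,-0.8,0.35,0,0,0,0,0.4,-0.8,0.35,0,0,0,0,0.4,-0.7,0.45,0,0,0,0,0.4,0,0,0,0,0,0,0.4,0,0,0,0,0,0,0.4,0,0,0,0,0,0,0.4]

```text
t: 35.55
tool_pos: [0.5197, 0.0599, 0.1405]
tcp_rot: [-180.0, -0.1, -177.3]
force: [-0.4, -0.2, 0.6]
gripper_width: 0.0353
grip_force: 0.0
```

```bash
python3 -c "
from h import *
rel((.5235,.061,.0833))"
```

```text
t 35.55 pos [0.5197 0.0599 0.1405] rot [-1.7997e+02 -1.0000e-01 -1.7735e+02] F [-0.4 -0.2  0.6] w 0.0353 g 0.0
[0.5235 0.061  0.0833] -> [-0.1   0.02  1.43]
```

>>> carry_out:
  targets: [-0.1,0.02,0.6,0,0,0,0.4,0,0,0.6,0,0,0,0.4,0,0,0.23,0,0,0,0.4,0,0,0,0,0,0,0,0,0,0,0,0,0,0,0,0,0,0,0,0,0,0,0,0,0,0,0,0,0,0,0,0,0,0,0]

```text
t: 36.22
tool_pos: [0.5253, 0.0609, 0.0849]
tcp_rot: [-180.0, 0.1, -177.4]
force: [0.2, -0.4, 1.1]
gripper_width: 0.0086
grip_force: 6.0
```

>>> carry_out:
  targets: [0,0,0,0,0,0,0,0,0,0,0,0,0,0]

```text
t: 36.38
tool_pos: [0.5253, 0.0609, 0.0845]
tcp_rot: [-180.0, 0.1, -177.4]
force: [1.5, -3.1, 1.8]
gripper_width: 0.0088
grip_force: 6.0
```

>>> carry_out:
  targets: [0,0.05,-0.18,0,0,0,0,0,0.13,-0.25,0,0,0,0,0,0.2,-0.2,0,0,0,0,0,0.25,-0.13,0,0,0,0,0,0.28,-0.05,0,0,0,0,0,0,0,0,0,0,0]

```text
t: 36.88
tool_pos: [0.5236, 0.1009, 0.1175]
tcp_rot: [179.9, 0.1, -177.2]
force: [-0.0, 2.2, 9.1]
gripper_width: 0.0088
grip_force: 6.0
```

>>> carry_out:
  targets: [0,0.28,0.035,0,0,0,0,0,0.26,0.115,0,0,0,0,0,0.21,0.19,0,0,0,0,0,0.15,0.24,0,0,0,0,0,0.07,0.275,0,0,0,0,0,0,0.06,0,0,0,0,0,0,0.03,0,0,0,0,0,0,0,0,0,0,0]

```text
t: 37.55
tool_pos: [0.5206, 0.136, 0.0771]
tcp_rot: [-179.9, -0.1, -177.4]
force: [1.7, -4.0, 1.4]
gripper_width: 0.0089
grip_force: 6.0
```

>>> carry_out:
  targets: [0,0,0,0,0,0,0.4,0,0,0,0,0,0,0.4,0,0,-0.7,0,0,0,0.4,0,0,-0.9,0,0,0,0.4,0,1,0,0,0,0,0.4,0,1,0,0,0,0,0.4,0,1,0,0,0,0,0.4,0,0,0,0,0,0,0.4]

```text
t: 38.22
tool_pos: [0.5129, 0.2665, 0.142]
tcp_rot: [179.7, -0.1, -176.8]
force: [-1.1, 1.0, -0.3]
gripper_width: 0.0351
grip_force: 0.0
```

>>> carry_out:
  targets: [0,0,0,0,0,0,0.4,0,0,0,0,0,0,0.4]

```text
t: 38.38
tool_pos: [0.5149, 0.2562, 0.1416]
tcp_rot: [-179.9, -0.1, -177.3]
force: [-0.4, -0.3, -0.3]
gripper_width: 0.0348
grip_force: 0.0
```

```bash
python3 -c "
from h import *
rel((.5143,.2558,.0822))"
```

```text
t 38.38 pos [0.5149 0.2562 0.1416] rot [-1.7995e+02 -8.0000e-02 -1.7729e+02] F [-0.4 -0.3 -0.3] w 0.0348 g 0.0
[0.5143 0.2558 0.0822] -> [ 0.01 -0.01  1.49]
```

>>> carry_out:
  targets: [0,0,0.6,0,0,0,0.4,0,0,0.6,0,0,0,0.4,0,0,0.27,0,0,0,0.4,0,0,0,0,0,0,0,0,0,0,0,0,0,0,0,0,0,0,0,0,0,0,0,0,0,0,0,0,0,0,0,0,0,0,0]

```text
t: 39.05
tool_pos: [0.5165, 0.2558, 0.0847]
tcp_rot: [-180.0, 0.1, -177.4]
force: [0.6, -2.1, 1.2]
gripper_width: 0.0086
grip_force: 6.0
```

>>> carry_out:
  targets: [0,0,0,0,0,0,0,0,0,0,0,0,0,0]

```text
t: 39.22
tool_pos: [0.5164, 0.2558, 0.0844]
tcp_rot: [-180.0, 0.1, -177.4]
force: [1.6, -4.0, 1.9]
gripper_width: 0.0085
grip_force: 6.0
```

>>> carry_out:
  targets: [0,-0.05,-0.18,0,0,0,0,0,-0.13,-0.25,0,0,0,0,0,-0.2,-0.2,0,0,0,0,0,-0.25,-0.13,0,0,0,0,0,-0.28,-0.05,0,0,0,0,0,0,0,0,0,0,0]

```text
t: 39.72
tool_pos: [0.5183, 0.2239, 0.119]
tcp_rot: [179.6, 0.3, -177.3]
force: [-1.5, 10.8, 8.9]
gripper_width: 0.049
grip_force: 6.0
```

>>> carry_out:
  targets: [0,-0.28,0.035,0,0,0,0,0,-0.26,0.115,0,0,0,0,0,-0.21,0.19,0,0,0,0,0,-0.15,0.24,0,0,0,0,0,-0.07,0.275,0,0,0,0,0,0,0.06,0,0,0,0,0,0,0.03,0,0,0,0,0,0,0,0,0,0,0]

```text
t: 40.38
tool_pos: [0.5257, 0.2083, 0.0881]
tcp_rot: [178.1, 1.4, -176.5]
force: [-3.4, 57.0, 36.3]
gripper_width: 0.0879
grip_force: 29.2
```

The grip slackened and the fingers spread. I'll back off upward.

>>> carry_out:
  targets: [0,0.4,-0.1,0,0,0,1,0,0.3,-0.4,0,0,0,1,0,0,-0.6,0,0,0,1,0,0,-0.6,0,0,0,1,0,0,0,0,0,0,1,0,0,0,0,0,0,1]

```text
t: 40.88
tool_pos: [0.5184, 0.2103, 0.1479]
tcp_rot: [179.9, 0.2, -177.3]
force: [0.2, 0.4, -0.3]
gripper_width: 0.0879
grip_force: 0.0
```

```bash
python3 -c "
from h import *
import cv2
rel()
im=eyes.read_camera('scene')[:,:,::-1]; cv2.imwrite('pics/d10.png',cv2.resize(im[100:260,180:380],None,fx=3.75,fy=3.75,interpolation=cv2.INTER_CUBIC))"
```

```text
t 40.88 pos [0.5184 0.2103 0.1479] rot [ 1.7988e+02  1.5000e-01 -1.7731e+02] F [ 0.2  0.4 -0.3] w 0.0879 g 0.0
```

View pics/d10.png

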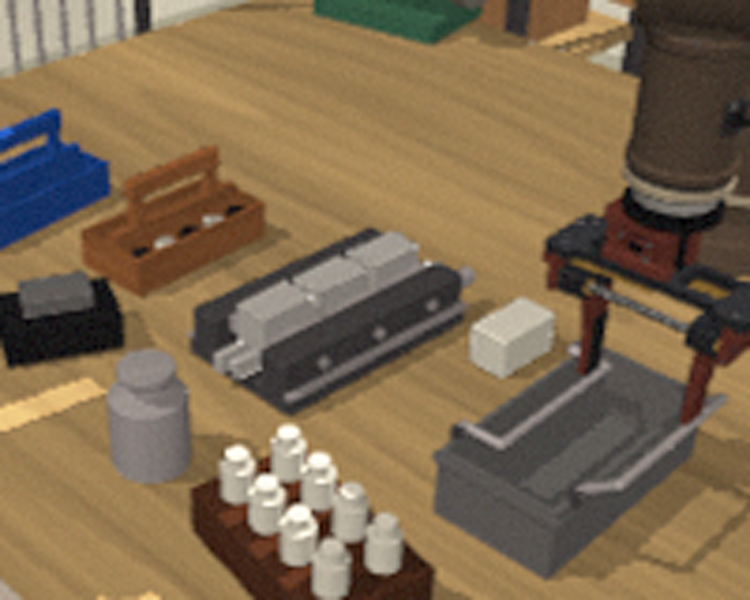

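That shows bail b in, the tapper lying on the bench, and bail a part way, with its bar from about (608,489) to (720,404). I'll work out its angle by projection.

```bash
python3 -c "
from h import *
for th in np.arange(.8,3.5,.2):
  P=[tote(s*.08,.06-.038*np.cos(th),.076+.038*np.sin(th)) for s in(1,-1)]
  print(round(th,1),P[0][1:].round(3),((proj('scene',P)-[180,100]+.5)*3.75).round(0).tolist())"
```

```text
0.8 [0.193 0.103] [[557.0, 446.0], [663.0, 365.0]]
1.0 [0.199 0.108] [[564.0, 445.0], [670.0, 364.0]]
1.2 [0.206 0.111] [[571.0, 445.0], [677.0, 364.0]]
1.4 [0.213 0.113] [[579.0, 447.0], [685.0, 365.0]]
1.6 [0.221 0.114] [[588.0, 451.0], [693.0, 368.0]]
1.8 [0.228 0.113] [[595.0, 456.0], [700.0, 373.0]]
2.0 [0.235 0.111] [[603.0, 463.0], [707.0, 378.0]]
2.2 [0.242 0.107] [[609.0, 470.0], [713.0, 385.0]]
2.4 [0.248 0.102] [[614.0, 478.0], [718.0, 393.0]]
2.6 [0.252 0.096] [[618.0, 487.0], [722.0, 401.0]]
2.8 [0.255 0.089] [[621.0, 496.0], [723.0, 409.0]]
3.0 [0.257 0.081] [[621.0, 504.0], [724.0, 416.0]]
3.2 [0.257 0.074] [[620.0, 511.0], [722.0, 424.0]]
3.4 [0.256 0.066] [[618.0, 518.0], [720.0, 430.0]]
```

>>> carry_out:
  targets: [0,0,0,0,0,0,0.45,0,1,0,0,0,0,0.45,0,0,0,0,0,0,0.45,0,0,0,0,0,0,0.45,0,0,0.6,0,0,0,0.45,0,0,0.65,0,0,0,0.45,0,0,0,0,0,0,0.45,0,0,0,0,0,0,0.45]

```text
t: 41.6
tool_pos: [0.5152, 0.2476, 0.0948]
tcp_rot: [-179.9, -0.2, -177.4]
force: [-0.2, -0.5, 1.0]
gripper_width: 0.0405
grip_force: 0.0
```

>>> carry_out:
  targets: [0,0,0,0,0,0,0,0,0,0,0,0,0,0,0,0,0,0,0,0,0,0,0,0,0,0,0,0,0,0,0,0,0,0,0,0,0,0,0,0,0,0]
  grip_force: 8

```text
t: 42.1
tool_pos: [0.5161, 0.2487, 0.0964]
tcp_rot: [-180.0, 0.0, -177.4]
force: [0.8, -1.0, -1.2]
gripper_width: 0.0086
grip_force: 8.0
```

>>> carry_out:
  targets: [0,-0.2,-0.2,0,0,0,0,0,-0.25,-0.13,0,0,0,0,0,-0.28,-0.05,0,0,0,0,0,0,0,0,0,0,0]

```text
t: 42.43
tool_pos: [0.5177, 0.2181, 0.1133]
tcp_rot: [180.0, 0.1, -177.5]
force: [-3.0, -1.3, 10.3]
gripper_width: 0.0089
grip_force: 8.0
```

>>> carry_out:
  targets: [0,-0.28,0.035,0,0,0,0,0,-0.26,0.115,0,0,0,0,0,-0.21,0.19,0,0,0,0,0,-0.15,0.24,0,0,0,0,0,-0.07,0.275,0,0,0,0,0,0,0.06,0,0,0,0,0,0,0.03,0,0,0,0,0,0,0,0,0,0,0]

```text
t: 43.1
tool_pos: [0.5194, 0.18, 0.073]
tcp_rot: [-179.9, -0.0, -177.4]
force: [0.6, -2.1, 2.8]
gripper_width: 0.0087
grip_force: 8.0
```

>>> carry_out:
  targets: [0,0,0,0,0,0,0.4,0,0,0,0,0,0,0.4,0,0,-0.6,0,0,0,0.4,0,0,-0.7,0,0,0,0.2,0,0,0,0,0,0,0,0,0,0,0,0,0,0,0,0,0,0,0,0,0,0,0,0,0,0,0,0]

```text
t: 43.77
tool_pos: [0.5184, 0.1811, 0.1245]
tcp_rot: [-180.0, -0.1, -177.3]
force: [0.3, -0.5, 0.2]
gripper_width: 0.0006
grip_force: 0.0
```

```bash
python3 -c "
from h import *
rel((.5194,.18,.104))"
```

```text
t 43.77 pos [0.5184 0.1811 0.1245] rot [-1.7996e+02 -1.0000e-01 -1.7734e+02] F [ 0.3 -0.5  0.2] w 0.0006 g 0.0
[0.5194 0.18   0.104 ] -> [-0.03 -0.03  0.51]
```

>>> carry_out:
  targets: [0,-0.03,0.4,0,0,0,0,0,0,0.15,0,0,0,0,0,0,0,0,0,0,0]

```text
t: 44.02
tool_pos: [0.5184, 0.1796, 0.1028]
tcp_rot: [-179.9, -0.1, -177.4]
force: [-1.8, -1.1, 3.8]
gripper_width: 0.0006
grip_force: 1.8
```

>>> carry_out:
  targets: [0,0,0.05,0,0,0,0,0,0,0.0,0,0,0,0]

```text
t: 44.18
tool_pos: [0.5185, 0.1796, 0.1024]
tcp_rot: [-180.0, -0.1, -177.4]
force: [-6.7, -2.4, 19.0]
gripper_width: 0.0005
grip_force: 10.0
```

>>> carry_out:
  targets: [0,0,0.04,0,0,0,0,0,0,0.0,0,0,0,0]

```text
t: 44.35
tool_pos: [0.5186, 0.1797, 0.1022]
tcp_rot: [-180.0, -0.1, -177.4]
force: [-11.4, -3.6, 33.5]
gripper_width: 0.0007
grip_force: 16.7
```

Bail a is on its stop (bar top at 0.0804). I'll do the same check on bail b.

>>> carry_out:
  targets: [0,0,-0.6,0,0,0,0,0,-0.6,0,0,0,0,0,0,-0.5,0,0,0,0,0,0,0,0,0,0,0,0,0,0,0.3,0,0,0,0,0,0,0.21,0,0,0,0,0,0,0,0,0,0,0]

```text
t: 44.93
tool_pos: [0.5209, 0.136, 0.1028]
tcp_rot: [-180.0, -0.1, -177.3]
force: [-0.6, -1.3, 3.9]
gripper_width: 0.0001
grip_force: 1.8
```

>>> carry_out:
  targets: [0,0,0.04,0,0,0,0,0,0,0.0,0,0,0,0]

```text
t: 45.1
tool_pos: [0.521, 0.1361, 0.1025]
tcp_rot: [-180.0, -0.1, -177.3]
force: [-5.0, -3.1, 16.3]
gripper_width: 0.0005
grip_force: 8.1
```

Both bails are fully in. I'll check whether the caddy has moved since the start by comparing images.

```bash
python3 -c "
from h import *
import cv2
im=cv2.cvtColor(eyes.read_camera('top'),cv2.COLOR_RGB2BGR); a=cv2.imread('top_raw0.png')
for n,(x0,x1,y0,y1) in dict(caddy=(345,395,175,250),weight=(262,294,108,145),box=(175,250,102,158),battery=(325,372,118,172)).items():
  r=cv2.matchTemplate(im[y0-10:y1+10,x0-10:x1+10],a[y0:y1,x0:x1],cv2.TM_CCOEFF_NORMED); _,v,_,l=cv2.minMaxLoc(r); print(n,round(v,3),l[0]-10,l[1]-10)"
```

```text
caddy 0.999 0 0
weight 0.888 0 0
box 0.918 0 0
battery 0.999 0 0
```

>>> carry_out:
  targets: [0,0,-0.7,0,0,0,0.3,0,0,-0.9,0,0,0,0.5,0,0,-0.8,0,0,0.22,0.5,0,0,0,0,0,0,0.5]

```text
t: 45.48
tool_pos: [0.5237, 0.1374, 0.203]
tcp_rot: [179.9, 0.4, -178.7]
force: [0.4, 1.0, 0.9]
gripper_width: 0.0234
grip_force: 0.0
```

>>> carry_out:
  targets: [0.03,-0.88,0,0,0,0,0.5,0.03,-0.88,0,0,0,0,0.5,0.03,-0.88,0,0,0,0,0.5,0.03,-0.88,0,0,0,0,0.5,0.03,-0.88,0,0,0,0,0.5,0.03,-0.88,0,0,0,0,0.5,0.03,-0.88,0,0,0,0,0.5,0.03,-0.88,0,0,0,0,0.5]

```text
t: 46.15
tool_pos: [0.5179, -0.1466, 0.1968]
tcp_rot: [180.0, -0.1, -178.6]
force: [1.2, 0.1, 0.0]
gripper_width: 0.0437
grip_force: 0.0
```

>>> carry_out:
  targets: [0.03,-0.88,0,0,0,0,0.5,0.03,-0.88,0,0,0,0,0.5,0.03,-0.88,0,0,0,0,0.5,0.03,-0.88,0,0,0,0,0.5,0.03,-0.88,0,0,0,0,0.5,0,-0.88,0,0,0,0,0.5,0,-0.88,0,0,0,0,0.5,0,0,0,0,0,0,0.5]

```text
t: 46.82
tool_pos: [0.5158, -0.3993, 0.1963]
tcp_rot: [-179.8, -0.2, -179.0]
force: [-1.6, 0.5, -0.0]
gripper_width: 0.044
grip_force: 0.0
```

>>> carry_out:
  targets: [0,0,0,0,0,0,0.5,0,0,0,0,0,0,0.5]

```text
t: 46.98
tool_pos: [0.5184, -0.3909, 0.1964]
tcp_rot: [179.9, -0.1, -178.6]
force: [1.2, 0.3, -0.5]
gripper_width: 0.0436
grip_force: 0.0
```

```bash
python3 -c "
from h import *
rel((.5162,-.3954,.103))"
```

```text
t 46.98 pos [ 0.5184 -0.3909  0.1964] rot [ 1.7989e+02 -1.0000e-01 -1.7859e+02] F [ 1.2  0.3 -0.5] w 0.0436 g 0.0
[ 0.5162 -0.3954  0.103 ] -> [ 0.05 -0.12  2.33]
```

>>> carry_out:
  targets: [0.05,-0.1,0.6,0,0,0,0.5,0,0,0.7,0,0,0,0.5,0,0,0.6,0,0,0,0.5,0,0,0.4,0,0,0,0.5,0,0,0,0,0,0,0.5,0,0,0,0,0,0,0.5]

```text
t: 47.48
tool_pos: [0.5168, -0.3941, 0.1053]
tcp_rot: [179.9, -0.1, -178.5]
force: [0.9, -0.2, 0.3]
gripper_width: 0.0437
grip_force: 0.0
```

>>> carry_out:
  targets: [0,0,0,0,0,0,0,0,0,0,0,0,0,0,0,0,0,0,0,0,0,0,0,0,0,0,0,0,0,0,0,0,0,0,0,0,0,0,0,0,0,0]
  grip_force: 40

```text
t: 47.98
tool_pos: [0.5168, -0.397, 0.1068]
tcp_rot: [-179.9, 0.1, -178.6]
force: [0.2, -1.4, 2.9]
gripper_width: 0.0158
grip_force: 40.0
```

>>> carry_out:
  targets: [0,0,-0.4,0,0,0,0,0,0,-0.7,0,0,0,0,0,0,-0.7,0,0,0,0,0,0,-0.7,0,0,-0.21,0,0,0,-0.5,0,0,0,0,0,0,0,0,0,0,0]

```text
t: 48.48
tool_pos: [0.5176, -0.3973, 0.23]
tcp_rot: [-179.8, 0.3, -177.4]
force: [1.2, -1.5, -4.2]
gripper_width: 0.0157
grip_force: 40.0
```

>>> carry_out:
  targets: [-0.04,0.5,0,0,0,0,0,-0.04,0.77,0,0,0,0,0,-0.04,0.77,0,0,0,0,0,-0.04,0.77,0,0,0,0,0,-0.04,0.77,0,0,0,0,0,-0.04,0.77,0,0,0,0,0,-0.04,0.77,0,0,0,0,0,-0.04,0.77,0,0,0,0,0]

```text
t: 49.15
tool_pos: [0.5172, -0.1583, 0.2239]
tcp_rot: [179.9, -0.2, -177.4]
force: [-0.1, -0.2, -4.5]
gripper_width: 0.0156
grip_force: 40.0
```

>>> carry_out:
  targets: [-0.04,0.77,0,0,0,0,0,-0.04,0.77,0,0,0,0,0,-0.04,0.77,0,0,0,0,0,-0.04,0.77,0,0,0,0,0,-0.04,0.77,0,0,0,0,0,-0.04,0.77,0,0,0,0,0,-0.04,0.77,0,0,0,0,0,-0.04,0.77,0,0,0,0,0]

```text
t: 49.82
tool_pos: [0.5188, 0.0878, 0.2241]
tcp_rot: [-180.0, -0.2, -177.4]
force: [1.1, -1.0, -5.3]
gripper_width: 0.0158
grip_force: 40.0
```

>>> carry_out:
  targets: [-0.04,0.77,0,0,0,0,0,-0.02,0.7,0,0,0,0,0,0,0.3,0,0,0,0,0,0,0,0,0,0,0,0,0,0,0,0,0,0,0,0,0,0,0,0,0,0]

```text
t: 50.32
tool_pos: [0.5191, 0.1555, 0.225]
tcp_rot: [-179.9, -0.1, -177.5]
force: [0.8, 0.2, -5.5]
gripper_width: 0.0154
grip_force: 40.0
```

```bash
python3 -c "
from h import *
rel((.5199,.158,.189))"
```

```text
t 50.32 pos [0.5191 0.1555 0.225 ] rot [-1.7991e+02 -1.0000e-01 -1.7749e+02] F [ 0.8  0.2 -5.5] w 0.0154 g 40.0
[0.5199 0.158  0.189 ] -> [-0.02  0.06  0.9 ]
```

>>> carry_out:
  targets: [-0.02,0.06,0.3,0,0,0,0,0,0,0.3,0,0,0,0,0,0,0.2,0,0,0,0,0,0,0.08,0,0,0,0,0,0,0,0,0,0,0,0,0,0,0,0,0,0]

```text
t: 50.82
tool_pos: [0.5204, 0.1591, 0.191]
tcp_rot: [-180.0, -0.0, -177.5]
force: [-0.4, -0.2, -4.3]
gripper_width: 0.0153
grip_force: 40.0
```

>>> carry_out:
  targets: [0,0,0.04,0,0,0,0,0,0,0,0,0,0,0]

```text
t: 50.98
tool_pos: [0.5205, 0.1597, 0.1896]
tcp_rot: [180.0, 0.0, -177.4]
force: [-0.2, 0.3, -4.5]
gripper_width: 0.0158
grip_force: 40.0
```

>>> carry_out:
  targets: [0,-0.04,0.04,0,0,0,0,0,0,0,0,0,0,0]

```text
t: 51.15
tool_pos: [0.5203, 0.1578, 0.1877]
tcp_rot: [-180.0, 0.0, -177.4]
force: [1.0, -0.4, -4.4]
gripper_width: 0.0154
grip_force: 40.0
```

>>> carry_out:
  targets: [0,0,0.03,0,0,0,0,0,0,0,0,0,0,0]

```text
t: 51.32
tool_pos: [0.5204, 0.1579, 0.1871]
tcp_rot: [180.0, 0.0, -177.4]
force: [-2.5, -0.8, 1.6]
gripper_width: 0.0158
grip_force: 40.0
```

>>> carry_out:
  targets: [0,0,0.02,0,0,0,0,0,0,0,0,0,0,0]

```text
t: 51.48
tool_pos: [0.5204, 0.1579, 0.1871]
tcp_rot: [180.0, 0.0, -177.4]
force: [-5.3, -2.8, 9.1]
gripper_width: 0.0158
grip_force: 40.0
```

It's standing at the expected height (TCP z 0.187). I'll release and go straight up.

>>> carry_out:
  targets: [0,0,-0.02,0,0,0,0,0,0,0,0,0,0,0.45,0,0,0,0,0,0,0.45,0,0,0,0,0,0,0.45,0,0,0,0,0,0,0.45,0,0,-0.4,0,0,0,0.45,0,0,-0.7,0,0,0,0.45,0,0,-0.8,0,0,0,0.45]

```text
t: 52.15
tool_pos: [0.5194, 0.1579, 0.2619]
tcp_rot: [-179.9, -0.2, -177.4]
force: [1.1, -0.8, 0.6]
gripper_width: 0.0394
grip_force: 0.0
```

>>> carry_out:
  targets: [0.6,0.6,-0.2,0,0,0,0.45,0.6,0.6,0,0,0,0,0.45,0.6,0.6,0,0,0,0,0.45,0.5,0.6,0,0,0,0,0.45,0,0.8,0,0,0,0,0.45,0,0.8,0,0,0,0,0.45,0,0.8,0,0,0,0,0.45,0,0,0,0,0,0,0.45]

```text
t: 52.82
tool_pos: [0.4175, 0.3524, 0.2703]
tcp_rot: [179.8, -0.0, -177.0]
force: [-0.6, 1.3, 0.6]
gripper_width: 0.0393
grip_force: 0.0
```

```bash
cat > m2.py <<'E'
from h import *
import cv2
rel()
# caddy: brown mask, rim rectangle at z=.0805+.045
im=eyes.read_camera('top'); hsv=cv2.cvtColor(im,cv2.COLOR_RGB2HSV).astype(int)
m=((hsv[...,0]<14)&(hsv[...,1]>120)).astype(np.uint8); m[:150]=0; m[275:]=0; m[:,:140]=0; m[:,240:]=0
m=cv2.morphologyEx(m,cv2.MORPH_CLOSE,np.ones((9,9)))
n,l,s,c=cv2.connectedComponentsWithStats(m); i=1+s[1:,4].argmax()
rc=cv2.minAreaRect(np.argwhere(l==i)[:,::-1].astype(np.float32)); print(s[i],rc,ray('top',rc[0],.1255))
Q=[tote(x,y+.002,.1255) for x,y in((.095,.048),(.095,-.048),(-.095,.048),(-.095,-.048))]; print('expect',proj('top',Q).round(1).tolist(),cv2.boxPoints(rc).round(1).tolist())
# tapper white, blanks
w=((hsv[...,1]<45)&(hsv[...,2]>140)).astype(np.uint8); n,l,s,c=cv2.connectedComponentsWithStats(w)
for i in range(1,n):
    if s[i,4]>60: print(s[i],ray('top',c[i],.06 if 0 else .07).round(3))
E
python3 m2.py
```

```text
t 52.82 pos [0.4175 0.3524 0.2703] rot [ 1.7981e+02 -3.0000e-02 -1.7700e+02] F [-0.6  1.3  0.6] w 0.0393 g 0.0
[ 161  178   40   71 2500] ((180.6289825439453, 212.83245849609375), (69.1610107421875, 36.42512512207031), 87.22978973388672) [0.51789757 0.15303123 0.1255    ]
expect [[160.3, 179.0], [194.6, 177.0], [163.0, 247.6], [197.6, 245.8]] [[160.8000030517578, 179.1999969482422], [197.10000610351562, 177.39999389648438], [200.5, 246.5], [164.10000610351562, 248.3000030517578]]
[360  62  22   8 117] [ 0.948 -0.397  0.07 ]
[223  64  22   9 137] [0.946 0.009 0.07 ]
[ 91  67  21   8 119] [0.948 0.412 0.07 ]
[184 111  10  10  77] [0.806 0.143 0.07 ]
[198 113  10  10  75] [0.799 0.1   0.07 ]
[213 115  10  10  73] [0.792 0.056 0.07 ]
[228 117  10  10  74] [0.785 0.012 0.07 ]
[181 128  10  10  74] [0.756 0.151 0.07 ]
[196 130  10  10  77] [0.748 0.108 0.07 ]
[210 132  10  11  75] [0.741 0.064 0.07 ]
[225 134  10  10  77] [0.735 0.021 0.07 ]
[285 178  12  20 229] [ 0.589 -0.156  0.07 ]
[285 203  12  20 235] [ 0.514 -0.154  0.07 ]
[285 230  12  21 225] [ 0.436 -0.152  0.07 ]
[234 239  14  26 352] [ 0.404 -0.008  0.07 ]
```

The caddy, blanks and tapper all match the expected poses, and the gripper is clear of everything. Handing in.

```bash
python3 -c "
from station import order
print(order.close_job())"
```

```text
the job is handed in; nothing more can be done
None
```

I finished every step and handed the job in at about 53 s; the hand-in gave no verdict. By my measurements all three blanks are seated on their stations, both bails are fully in, the caddy stands centred on them and the tapping block lies on the bench. The tapping block had been knocked aside and the grip slackened once on bail a; I recovered from both, though the second pushed the wrist to about 68 N.

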